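# Shake lace beads evenly over the empty drying tray

## Task

One of the two three-bay steel trays already has its wooden beads; the other is empty. Take the bead shaker by its handle and shake its six beads evenly over the empty tray by rocking it nose-down over each bay, so that two beads lie in each bay, then stand the shaker upright on the bench again and let go. Leave the filled tray's beads and the lump of wax where they are.

Things in the scene. Friction and masses are not known exactly. Their poses are not given: they have to be found in the camera images.
- shaker: loose bead shaker, 105 long (x) x 60 wide x 125 mm high, 0.22 kg plus six 10 g beads: clear sides, wooden handle on top. Origin: centre of its underside; its nose is at -x; z up. Two narrow lanes inside, one above the other, joined at the rear, both rise 14 degrees toward the nose. Two beads (the dose) wait at the lower lane's rear, the rest queue in the upper lane
- shaker_grip (a point): middle of the shaker's wooden handle, an upright slab 56 long (shaker x) x 20 thick (y) x 43 mm high; this point is 107.5 mm above the underside, at +10 mm x of the shaker's origin, 18 mm below the handle's top and 25 mm above the 33 mm wide body; axes as the shaker's
- shaker_spout (a point): the spout, a 24 x 21 mm opening in the underside, 104 mm straight below shaker_grip (shaker axes). Foot rails reach 42 mm ahead of it, 44 mm behind, 30 mm aside, 4 mm below. Tipped nose-down (-x dips) by 25 to 40 degrees over 1 s or more it drops the two dose beads, the rest stay in; levelled again, the next two fall in place within 0.7 s: each rock drops two. Carried level it drops none
- tray_p: one of two identical flat steel trays, 90 (x) x 190 (y) x 22 mm high, fixed to the bench, walls and floor 4 mm, split across its length by two full-height dividers into three bays in a row along y, each 82 x 58 mm inside; at the start one of the two trays is empty; origin: centre of its underside
- tray_q: the other tray, same make and size; the tray that is not empty has two beads in each bay; origin: centre of its underside
- tray_p_bay0 (a point): centre of the floor of tray_p's -y end bay (tray y = -62 mm), 4 mm above the bench; axes as the tray's
- tray_p_bay1 (a point): centre of the floor of tray_p's middle bay (tray y = 0 mm), 4 mm above the bench; axes as the tray's
- tray_p_bay2 (a point): centre of the floor of tray_p's +y end bay (tray y = 62 mm), 4 mm above the bench; axes as the tray's
- tray_q_bay0 (a point): centre of the floor of tray_q's -y end bay (tray y = -62 mm), 4 mm above the bench; axes as the tray's
- tray_q_bay1 (a point): centre of the floor of tray_q's middle bay (tray y = 0 mm), 4 mm above the bench; axes as the tray's
- tray_q_bay2 (a point): centre of the floor of tray_q's +y end bay (tray y = 62 mm), 4 mm above the bench; axes as the tray's
- bead_0: polished (slippery) wooden bead, a ball of 18 mm with a small hole, 10 g, in the shaker at the start; origin: its centre
- bead_1: polished (slippery) wooden bead, a ball of 18 mm with a small hole, 10 g, in the shaker at the start; origin: its centre
- bead_2: polished (slippery) wooden bead, a ball of 18 mm with a small hole, 10 g, in the shaker at the start; origin: its centre
- bead_3: polished (slippery) wooden bead, a ball of 18 mm with a small hole, 10 g, in the shaker at the start; origin: its centre
- bead_4: polished (slippery) wooden bead, a ball of 18 mm with a small hole, 10 g, in the shaker at the start; origin: its centre
- bead_5: polished (slippery) wooden bead, a ball of 18 mm with a small hole, 10 g, in the shaker at the start; origin: its centre
- stock_0: wooden bead like those in the shaker, lying in the filled tray at the start; origin: its centre
- stock_1: wooden bead like those in the shaker, lying in the filled tray at the start; origin: its centre
- stock_2: wooden bead like those in the shaker, lying in the filled tray at the start; origin: its centre
- stock_3: wooden bead like those in the shaker, lying in the filled tray at the start; origin: its centre
- stock_4: wooden bead like those in the shaker, lying in the filled tray at the start; origin: its centre
- stock_5: wooden bead like those in the shaker, lying in the filled tray at the start; origin: its centre
- wax: bystander: brown lump of cobbler's wax, loose, 36 x 47 x 25 mm, to the right of the trays. Behind it stands a fixed green lever press, 0.35 m high, within x 0.53 to 0.75 m, y -0.15 to 0.04 m of the base frame; a tall drawer chest stands right of the bench (y below -0.3 m, x above 0.5 m): keep the arm clear of both; origin: centre of its underside
Mind the look-alikes: they are no part of the job. What is meant by the shaker is not red, and is the larger of those in its own colour.

How it is judged:
By the outcome, as a careful person would: the job done as asked, in the order asked, and still so for the second after the job is handed in, with the robot touching nothing.
It also fails if it takes over 72 s, if anything falls off the work surface, if the arm or the gripper's body presses on something with over 40 N, if the wrist force passes 120 N, or if a joint passes its speed limit or range.

## Robot

A 7-joint arm with a two-finger parallel gripper is mounted at the origin on a cart in front of the work surface, level with it; the furniture and walls round the work are solid. World frame = base frame: x ahead of the robot, y to its left, z up, the work surface at z = 0. Lengths are in m, angles in rad, forces in N, time in s.
With the tool pointing down it reaches from about 0.425 to 1.025 m from the base axis. Payload 9.4 kg.
Tool frame: the origin (TCP) lies between the finger pads; the fingertips stand 14 mm ahead of it and the grasp point (between the pads) lies 5 mm behind it; z points along the fingers, y is the line along which they close (so a half turn about z gives the same grasp; the last joint's range is limited). The gripper opens to 93 mm and grips with 3 to 60 N. Pads are 15 mm wide; open, the fingers measure 128 mm over their backs; the gripper's body (75 mm by 188 mm) begins 65 mm behind the grasp point.
Start: joints at [-1.42, 0.599, -0.003, 1.599, 0.002, 0.943, -0.08], TCP at [0.164, 0.706, 0.202] pointing down, gripper open.
Joint ranges: [-2.57, 2.57], [-0.35, 1.97], [-1.29, 1.29], [0.11, 2.56], [-1.05, 4.19], [0.11, 1.86], [-2.63, 2.63]. Speed limits (rad/s): [2.22, 2.22, 3.01, 3.01, 3.14, 3.14, 3.14].

## Interface

Orientations are given as a unit quaternion [w, x, y, z].
In Python, from station import bot, cams gives the robot as it stands.
- The arm moves only by the tool servo_tool, never from a script. Its argument "targets" is a list of rows, each a list of 3 entries, a list of its own where there are three numbers: the turn, a rotation vector about the world's x, y, z in rad, then the shift along the world's x, y, z in mm, then the closure, from 0 (fully open) to 1 (shut). A call has 1 to 10 rows; each row shifts and turns the commanded pose from where the row before left it; what a row does not reach is not made up. A row lasts 1/10 s, in which the tool goes at most 50 mm and 8.59 degrees, less where a joint would pass 70% of its speed; a pose out of reach is approached as far as the arm can. A call with a gripper value outside its range is refused whole. The fingers move at their own pace and stop on an object; "newtons" is the grip in N (left out, the last holds). Time passes only in rows, so rows that do not move let the fingers close. It gives the time, the measured TCP pose, the force, the opening and the grip force at its end, in the units of the state.
- bot.read_state(): the state, without advancing time (a new reading comes with each control period).
- cams.capture(name): name is "scene" or "top" or "wrist"; returns a dict with "pixels" (480x640x3 uint8, red, green, blue), "fx", "fy", "cx", "cy" (pixels), "dist_coeffs" ([k1, k2, p1, p2, k3] as OpenCV has them; the pictures are not rectified), "pose" (4x4, takes a point from camera to world coordinates); the wrist camera has in their place "tool_from_camera" (4x4, takes a point from camera to tool coordinates, whose origin is the TCP and whose axes are the flange's). Camera axes: x right, y up, looking along -z (the intrinsics and any distortion apply to the point x, -y, -z); pixel columns grow to the right and rows downward; lengths in m; the calibration is good to about 2 mm. A picture is of the moment at which its call begins: read the wrist's pose just before it. There is no depth.
- bot.hand_in(): hands the job in; it is judged then, once.
The state is a dict: "time": time; "joint_positions": joint angles; "joint_velocities": joint speeds; "effort": joint torques, N m; "eef_pos": TCP position; "tcp_rot": TCP orientation; "ft_force": force on the tool from outside, world axes, zero at the start; "torque": the same for the moment, N m; "opening": opening from 0.0 (shut) to 1.0 (fully open); "grasp_force": force on a finger pad.
Only numpy, scipy, OpenCV 4.12 (cv2) and the standard library are available. Lean on these libraries where they do the work, as an engineer would, in place of code of your own. Each camera call takes 0.05 s, during which the arm holds its last target. There are 200 camera calls.

## Working session

There is one attempt and no reset: what is moved stays moved. The work goes in short steps, Python scripts to look and compute and a tool call to move; the robot and the scene stay as the last step left them, time stands still between calls to the robot, and variables do not carry over. Pictures are saved under pics/ and viewed, at most 10 in all, crops included, and the job is handed in when it is done.

Besides the shell and the picture viewer there is one more tool, called after ">>>" as name([rows], argument=value, ...), one row to a line, values as JSON. servo_tool: Moves the arm, as the interface text tells. Its arguments: {"type":"object","properties":{"targets":{"type":"array"},"newtons":{"type":"number"}},"required":["targets"]}

```bash
mkdir -p pics; ls
cat > h.py <<'E'
import cv2, numpy as np
from station import bot, cams
def shot(name,fn=None):
    c=cams.capture(name)
    if fn: cv2.imwrite('pics/'+fn,cv2.cvtColor(c['pixels'],cv2.COLOR_RGB2BGR))
    return c
def K(c): return np.array([[c['fx'],0,c['cx']],[0,c['fy'],c['cy']],[0,0,1.]]),np.array(c['dist_coeffs'],float)
def rays(c,px,T=None):
    k,d=K(c); u=cv2.undistortPoints(np.array(px,float).reshape(-1,1,2),k,d).reshape(-1,2)
    T=np.array(c['pose'] if T is None else T); v=np.c_[u[:,0],-u[:,1],-np.ones(len(u))]@T[:3,:3].T
    return T[:3,3],v
def onplane(c,px,z,T=None):
    o,v=rays(c,px,T); return o+v*((z-o[2])/v[:,2])[:,None]
def proj(c,P,T=None):
    T=np.array(c['pose'] if T is None else T); p=(np.atleast_2d(P)-T[:3,3])@T[:3,:3]; k,d=K(c)
    return cv2.projectPoints(p*[1,-1,-1],np.zeros(3),np.zeros(3),k,d)[0].reshape(-1,2)
E
python3 - <<'E'
from h import *
np.set_printoptions(precision=3,suppress=True)
for n in ('scene','top'):
    c=shot(n,n+'0.png'); print(n,c['pose'],c['fx'],c['dist_coeffs'])
s=bot.read_state(); print(s['time'],s['eef_pos'],s['tcp_rot'],s['opening'],s['ft_force'])
E
```

```text
pics
scene [[ 0.857  0.39  -0.337  0.234]
 [-0.515  0.643 -0.567 -0.314]
 [-0.004  0.659  0.752  0.786]
 [ 0.     0.     0.     1.   ]] 499.7597033163739 [0.028 0.    0.    0.    0.   ]
top [[ 0.03   0.997 -0.065  0.485]
 [-1.     0.03   0.001  0.166]
 [ 0.003  0.065  0.998  1.03 ]
 [ 0.     0.     0.     1.   ]] 519.0240584927175 [-0.142  0.     0.     0.     0.   ]
0.1 [0.164 0.706 0.201] [ 0.     0.114  0.994 -0.001] 1.0004915348746832 [-0.615 -0.016  0.19 ]
```

View pics/scene0.png

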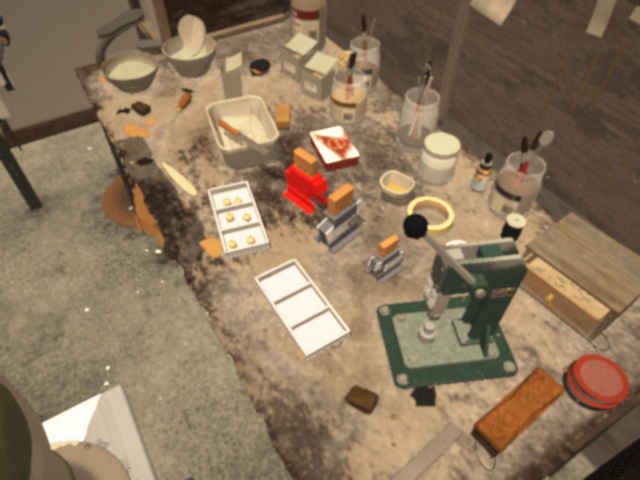

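View pics/top0.png

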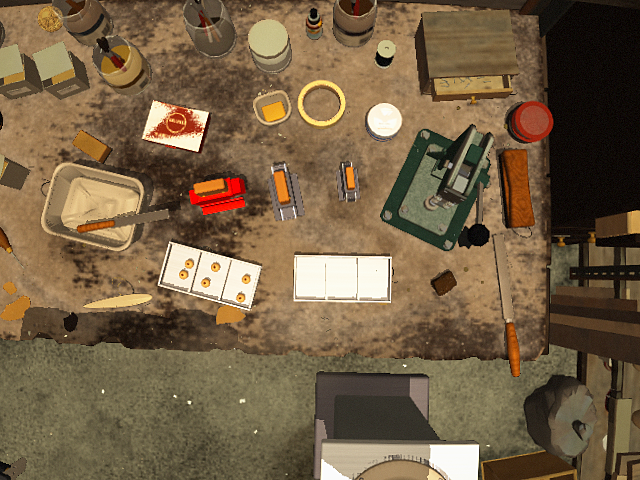

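Candidates for the shaker:
- Red one: top (218,190), scene (306,185). Excluded by colour.
- Larger grey one: top (285,190), scene (340,215).
- Smaller grey one: top (348,182), scene (386,257).

I choose the larger grey one. The empty tray is at top (343,278) and the wax at top (444,283). Next I check this in a close crop.

Run:
```python
from h import *
np.set_printoptions(precision=4,suppress=True)
c=shot('top'); s=shot('scene')
a=cv2.resize(c['pixels'][145:235,255:375],None,fx=5,fy=5,interpolation=cv2.INTER_CUBIC)[:, :600]
b=cv2.resize(s['pixels'][170:290,300:420],None,fx=4,fy=4,interpolation=cv2.INTER_CUBIC)
im=np.zeros((480,800,3),np.uint8); im[:450,:400]=a[:,:400]; im[:480,400:800]=b[:,:400]
cv2.imwrite('pics/crop1.png',im[:,:,::-1])
hsv=cv2.cvtColor(c['pixels'],cv2.COLOR_RGB2HSV)
# handle top (z=.1255)
m=cv2.inRange(hsv,(5,130,120),(20,255,255)); m2=np.zeros_like(m); m2[150:225,262:305]=m[150:225,262:305]
cs=max(cv2.findContours(m2,0,2)[0],key=cv2.contourArea); r=cv2.minAreaRect(cs); bx=cv2.boxPoints(r)
print('handle',r, onplane(c,bx,.12), onplane(c,[r[0]],.12))
m=cv2.inRange(hsv,(0,0,170),(180,70,255)); m2=np.zeros_like(m); m2[240:315,280:405]=m[240:315,280:405]
m2=cv2.morphologyEx(m2,cv2.MORPH_CLOSE,np.ones((7,7)))
cs=max(cv2.findContours(m2,0,2)[0],key=cv2.contourArea); r=cv2.minAreaRect(cs); bx=cv2.boxPoints(r)
print('tray',r,onplane(c,bx,.022),onplane(c,[r[0]],.022))
m=cv2.inRange(hsv,(0,0,0),(180,255,75)); m2=np.zeros_like(m);m2[265:300,425:460]=m[265:300,425:460]
print('wax',onplane(c,[[444,283]],.02))
```

```text
handle ((281.33294677734375, 185.9562530517578), (31.365095138549805, 12.412131309509277), 78.11134338378906) [[0.6609 0.2619 0.12  ]
 [0.666  0.2405 0.12  ]
 [0.6113 0.227  0.12  ]
 [0.6062 0.2483 0.12  ]] [[0.636  0.2444 0.12  ]]
tray ((342.2775573730469, 278.62335205078125), (97.24026489257812, 46.620418548583984), 0.9710219502449036) [[0.4283 0.2219 0.022 ]
 [0.5186 0.2233 0.022 ]
 [0.5209 0.0341 0.022 ]
 [0.4304 0.0335 0.022 ]] [[0.4746 0.1284 0.022 ]]
wax [[ 0.4713 -0.0712  0.02  ]]
```

View pics/crop1.png

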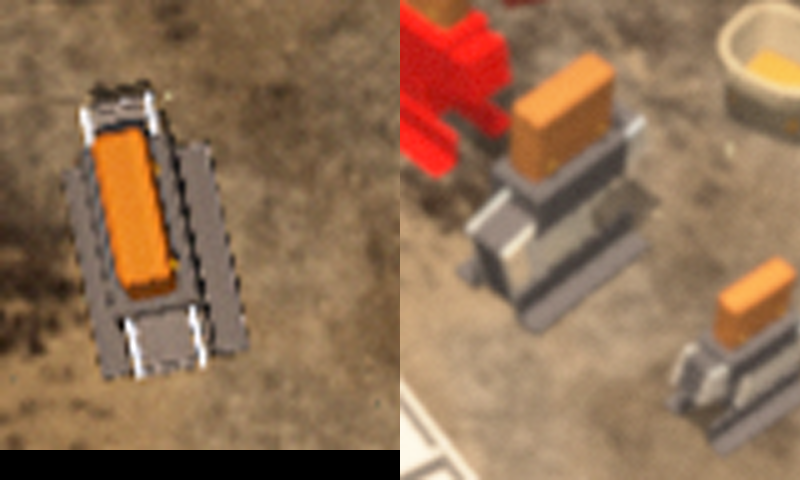

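The crop confirms it: the larger grey shaker, with the handle along about +14° from world x. I go above it for a wrist view, which should also show which way the nose points.

>>> servo_tool([
  [[0,0,0.034],[33,-33,8],0],
  [[0,0,0.034],[33,-33,8],0],
  [[0,0,0.034],[33,-33,8],0],
  [[0,0,0.034],[33,-33,8],0],
  [[0,0,0.034],[33,-33,8],0],
  [[0,0,0.034],[33,-33,8],0],
  [[0,0,0.034],[33,-33,8],0],
  [[0,0,0.034],[33,-33,8],0],
  [[0,0,0.034],[33,-33,8],0],
  [[0,0,0.034],[33,-33,8],0],
])

```text
time: 1.2
eef_pos: [0.4948, 0.3747, 0.2826]
tcp_rot: [0.0, -0.057, 0.998, 0.0]
ft_force: [1.2, 0.9, -0.5]
opening: 0.998
grasp_force: 0.0
```

>>> servo_tool([
  [[0,0,0.034],[33,-33,0],0],
  [[0,0,0.034],[33,-33,0],0],
  [[0,0,0.034],[33,-33,0],0],
  [[0,0,0.034],[33,-33,0],0],
  [[0,0,0],[0,0,0],0],
  [[0,0,0],[0,0,0],0],
])

```text
time: 1.8
eef_pos: [0.6262, 0.2429, 0.2817]
tcp_rot: [-0.0, -0.122, 0.992, -0.0]
ft_force: [-0.2, 1.1, 0.6]
opening: 1.0
grasp_force: 0.0
```

```bash
cat >> h.py <<'E'
from scipy.spatial.transform import Rotation as Rn
def tool(s):
    T=np.eye(4); q=s['tcp_rot']; T[:3,:3]=Rn.from_quat([q[1],q[2],q[3],q[0]]).as_matrix(); T[:3,3]=s['eef_pos']; return T
E
python3 - <<'E'
from h import *
np.set_printoptions(precision=4,suppress=True)
s=bot.read_state(); c=shot('wrist','wrist1.png'); T=tool(s)@np.array(c['tool_from_camera'])
print(s['time'],s['eef_pos'],s['joint_positions'],T, tool(s)[:3,:3],c['dist_coeffs'])
E
```

```text
1.8 [0.6262 0.2429 0.2817] [-0.4196  0.4637 -0.0529  1.6394  0.0273  1.04    1.3352] [[-0.2434 -0.9308 -0.2727  0.5491]
 [ 0.9699 -0.2339 -0.0671  0.2236]
 [-0.0013 -0.2808  0.9598  0.4634]
 [ 0.      0.      0.      1.    ]] [[-0.9701 -0.2428 -0.0007]
 [-0.2428  0.9701 -0.0003]
 [ 0.0007 -0.0001 -1.    ]] [-0.0319  0.      0.      0.      0.    ]
```

View pics/wrist1.png

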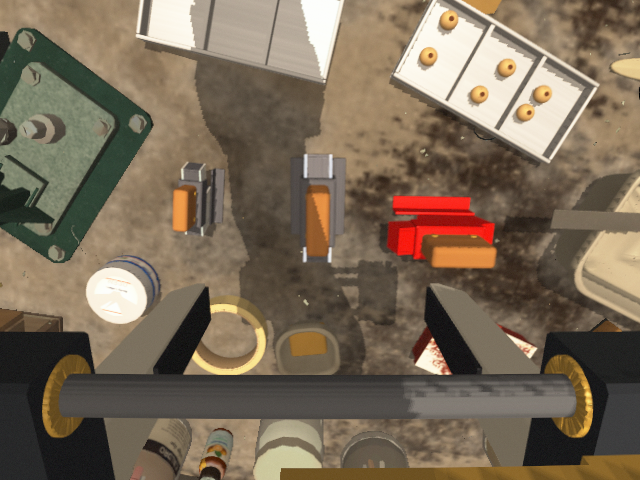

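The wrist view has the shaker at (318,210), the small grey decoy at (195,200) and the red one at (445,230). I'll use projection to test which end is the nose and refine the handle position.

Run:
```python
from h import *
np.set_printoptions(precision=4,suppress=True)
s=bot.read_state(); c=shot('wrist'); T=tool(s)@np.array(c['tool_from_camera'])
hsv=cv2.cvtColor(c['pixels'],cv2.COLOR_RGB2HSV)
m=cv2.inRange(hsv,(5,130,60),(20,255,255)); m2=np.zeros_like(m); m2[170:265,295:345]=m[170:265,295:345]
cs=max(cv2.findContours(m2,0,2)[0],key=cv2.contourArea); r=cv2.minAreaRect(cs); bx=cv2.boxPoints(r)
print('handle',bx, onplane(c,bx,.125,T)); print(onplane(c,[bx.mean(0)],.12,T))
g=np.array([.636,.244]); d=np.array([np.cos(.244),np.sin(.244)])
t=cams.capture('top')
for z in (0.004,.04,.08):
  for nm,cc,TT in (('w',c,T),('t',t,None)):
    for a in (-62.5,-42.5,42.5,62.5): print(nm,z,a,proj(cc,np.r_[g+d*a/1000,z],TT)[0])
a=cv2.resize(c['pixels'][140:280,270:370],None,fx=4,fy=4,interpolation=cv2.INTER_CUBIC)
sc=cams.capture('scene')['pixels'][175:255,310:370]
b=cv2.resize(sc,None,fx=6.5,fy=6.5,interpolation=cv2.INTER_LANCZOS4)
im=np.zeros((560,800,3),np.uint8); im[:,:400]=a; im[:520,400:790]=b[:520,:390]
cv2.imwrite('pics/crop2.png',im[:,:,::-1])
```

```text
handle [[303. 186.]
 [327. 186.]
 [327. 256.]
 [303. 256.]] [[0.6055 0.2275 0.125 ]
 [0.6007 0.2463 0.125 ]
 [0.6586 0.2614 0.125 ]
 [0.6636 0.2416 0.125 ]]
[[0.6326 0.2443 0.12  ]]
w 0.004 -62.5 [314.7273 140.4119]
w 0.004 -42.5 [314.6738 159.3447]
w 0.004 42.5 [314.463  235.0759]
w 0.004 62.5 [314.4171 251.8271]
t 0.004 -62.5 [292.7085 226.1199]
t 0.004 -42.5 [290.615  216.3264]
t 0.004 42.5 [281.836  175.0986]
t 0.004 62.5 [279.8015 165.5064]
w 0.04 -62.5 [314.5055 142.6281]
w 0.04 -42.5 [314.4504 163.0953]
w 0.04 42.5 [314.2355 244.5405]
w 0.04 62.5 [314.1892 262.4596]
t 0.04 -62.5 [291.6084 224.443 ]
t 0.04 -42.5 [289.4419 214.2997]
t 0.04 42.5 [280.3642 171.6231]
t 0.04 62.5 [278.2625 161.7007]
w 0.08 -62.5 [314.2112 145.5694]
w 0.08 -42.5 [314.1548 168.0615]
w 0.08 42.5 [313.9375 256.9485]
w 0.08 62.5 [313.8912 276.366 ]
t 0.08 -62.5 [290.2893 222.432 ]
t 0.08 -42.5 [288.0355 211.8696]
t 0.08 42.5 [278.602  167.4608]
t 0.08 62.5 [276.4204 157.1445]
```

View pics/crop2.png

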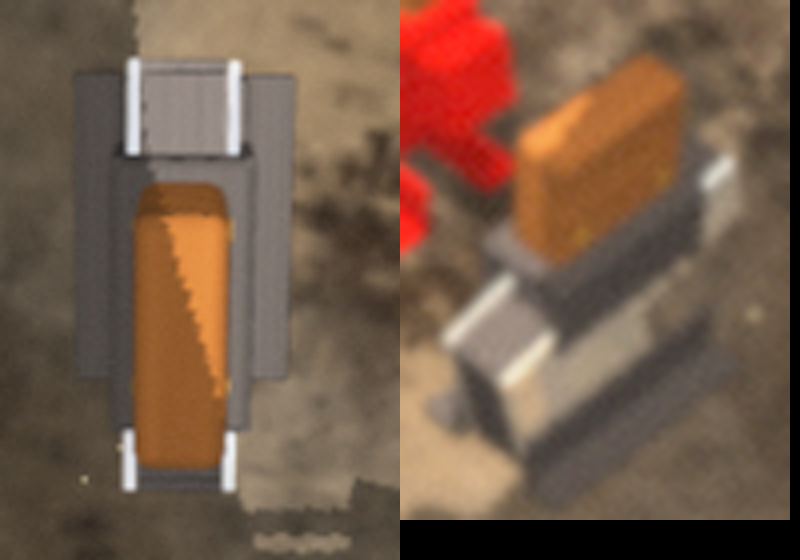

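```bash
cat >> h.py <<'E'
def tri(o1,v1,o2,v2):
    A=np.c_[v1,-v2]; k=np.linalg.lstsq(A,o2-o1,rcond=None)[0]; p,q=o1+k[0]*v1,o2+k[1]*v2
    return (p+q)/2,np.linalg.norm(p-q)
E
python3 - <<'E'
from h import *
np.set_printoptions(precision=4,suppress=True)
s=bot.read_state(); c=cams.capture('wrist'); T=tool(s)@np.array(c['tool_from_camera']); sc=cams.capture('scene'); t=cams.capture('top')
g=np.array([.636,.244]); d=np.array([np.cos(.244),np.sin(.244)])
for n,w,q in [('near -y',(302,155),(326.2,234.2)),('near +y',(330.5,155),(316.9,227.3)),('far -y',(302,262.5),(361.5,199.6)),('near inner -y',(302,178.8),(333.1,227.3)),('near rail',(289,158.5),(331,251)),]:
    o,v=rays(c,[w],T); o2,v2=rays(sc,[q]); p,e=tri(o,v[0],o2,v2[0]); print(n,p,e,'along',(p[:2]-g)@d)
im=cv2.resize(sc['pixels'][180:258,312:372],None,fx=7.5,fy=7.5,interpolation=cv2.INTER_CUBIC)
tp=cv2.resize(t['pixels'][155:225,262:308],None,fx=7.5,fy=7.5,interpolation=cv2.INTER_CUBIC)
o=np.zeros((585,800,3),np.uint8); o[:,:450]=im[:585]; o[:525,455:]=tp[:,:345]
cv2.imwrite('pics/crop3.png',cv2.convertScaleAbs(o[:,:,::-1],alpha=1.5,beta=10))
E
```

```text
near -y [0.5898 0.2205 0.0538] 0.003293792321228529 along -0.050542269070126204
near +y [0.5837 0.2466 0.0526] 0.004822437482768505 along -0.050100735148588336
far -y [0.6888 0.2456 0.0755] 0.003917799995004671 along 0.05159063193426868
near inner -y [0.6107 0.2264 0.0563] 0.0012366651991096243 along -0.02875082741076825
near rail [0.5985 0.2088 0.0095] 0.0027401660197108333 along -0.04490577078772034
```

View pics/crop3.png

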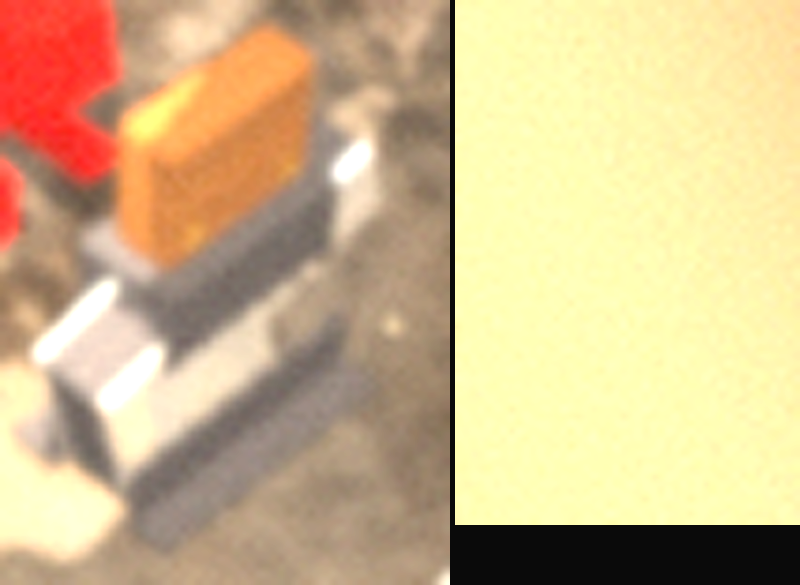

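Triangulating the two ends puts the roof at z≈0.053 at the near end and z≈0.076 at the far end. The lanes rise to the far end, so the nose points at +x (yaw about 14°). The grip point is about (0.635, 0.2445). A half turn of the tool keeps joint 7 central for pouring, so I do that while partly closing and descending.

>>> servo_tool([
  [[0,0,-0.1496],[1,0.2,-8],0.5],
  [[0,0,-0.1496],[1,0.2,-8],0.5],
  [[0,0,-0.1496],[1,0.2,-8],0.5],
  [[0,0,-0.1496],[1,0.2,-8],0.5],
  [[0,0,-0.1496],[1,0.2,-8],0.5],
  [[0,0,-0.1496],[1,0.2,-8],0.5],
  [[0,0,-0.1496],[1,0.2,-8],0.5],
  [[0,0,-0.1496],[1,0.2,-8],0.5],
  [[0,0,-0.1496],[1,0,-8],0.5],
  [[0,0,-0.1496],[0,0,-8],0.5],
])

```text
time: 3.15
eef_pos: [0.6345, 0.2466, 0.2021]
tcp_rot: [0.0, 0.586, 0.81, 0.0]
ft_force: [0.7, -0.5, -0.5]
opening: 0.503
grasp_force: 0.0
```

>>> servo_tool([
  [[0,0,-0.1496],[0,0,0],0.5],
  [[0,0,-0.1496],[0,0,0],0.5],
  [[0,0,-0.1496],[0,0,0],0.5],
  [[0,0,-0.1496],[0,0,0],0.5],
  [[0,0,-0.1496],[0,0,0],0.5],
  [[0,0,-0.1496],[0,0,0],0.5],
  [[0,0,-0.1496],[0,0,0],0.5],
  [[0,0,-0.1496],[0,0,0],0.5],
  [[0,0,-0.1496],[0,0,0],0.5],
  [[0,0,-0.1496],[0,0,0],0.5],
])

```text
time: 4.15
eef_pos: [0.6344, 0.2468, 0.2023]
tcp_rot: [-0.0, 0.981, 0.195, 0.0]
ft_force: [-0.9, 0.6, -0.7]
opening: 0.501
grasp_force: 0.0
```

>>> servo_tool([
  [[0,0,-0.1496],[0,0,0],0.5],
  [[0,0,0],[0,0,0],0.5],
  [[0,0,0],[0,0,0],0.5],
])

```text
time: 4.45
eef_pos: [0.6344, 0.2465, 0.2021]
tcp_rot: [0.0, 0.992, 0.126, -0.0]
ft_force: [0.0, 0.1, -1.0]
opening: 0.5
grasp_force: 0.0
```

Run:
```python
from h import *
np.set_printoptions(precision=4,suppress=True)
s=bot.read_state(); c=shot('wrist','wrist2.png'); T=tool(s)@np.array(c['tool_from_camera'])
print(s['time'],s['eef_pos'],s['joint_positions'],tool(s)[:3,1],T[:3,3])
hsv=cv2.cvtColor(c['pixels'],cv2.COLOR_RGB2HSV)
p=proj(c,[[.635,.2445,.1255]],T)[0]; print(p)
m=cv2.inRange(hsv,(5,130,60),(20,255,255)); m2=np.zeros_like(m); x,y=p.astype(int); a,b,e,f=y-100,y+100,x-60,x+60; m2[a:b,e:f]=m[a:b,e:f]
cs=max(cv2.findContours(m2,0,2)[0],key=cv2.contourArea); r=cv2.minAreaRect(cs); bx=cv2.boxPoints(r)
print('handle',bx, onplane(c,bx,.125,T))
# press ball by triangulation
t=cams.capture('top'); sc=cams.capture('scene')
o,v=rays(t,[(477,235)]); o2,v2=rays(sc,[(415,225)]); print('ball',tri(o,v[0],o2,v2[0]))
o,v=rays(t,[(465,132)]); o2,v2=rays(sc,[(520,245)]); print('presshead',tri(o,v[0],o2,v2[0]))
```

```text
4.45 [0.6344 0.2465 0.2021] [-0.9334  0.668   0.8069  1.7408 -0.5675  0.9825 -1.224 ] [ 0.2508 -0.968   0.0002] [0.7095 0.266  0.3837]
[319.7406 238.9065]
handle [[305. 184.]
 [336. 184.]
 [336. 275.]
 [305. 275.]] [[0.6668 0.2622 0.125 ]
 [0.6716 0.2437 0.125 ]
 [0.6136 0.2278 0.125 ]
 [0.6085 0.2476 0.125 ]]
ball (array([ 0.5418, -0.0381,  0.3507]), np.float64(0.0029155023046661364))
presshead (array([ 0.7256, -0.0634,  0.2247]), np.float64(0.02366517686704292))
```

View pics/wrist2.png

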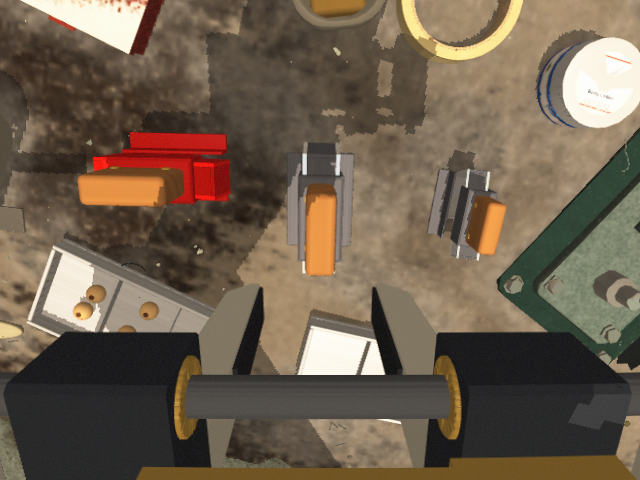

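The wrist view shows the handle at (320,232), centred between the fingers. The grip estimate averages (0.636, 0.2445), so I descend and close.

>>> servo_tool([
  [[0,0,0],[0.4,-0.5,-20],0.5],
  [[0,0,0],[0.4,-0.5,-20],0.5],
  [[0,0,0],[0.4,-0.5,-20],0.5],
  [[0,0,0],[0.4,-0.5,-20],0.5],
  [[0,0,0],[0,0,-13],0.5],
  [[0,0,0],[0,0,-6],0.5],
  [[0,0,0],[0,0,0],0.5],
])

```text
time: 5.3
eef_pos: [0.6362, 0.2437, 0.1028]
tcp_rot: [0.0, 0.992, 0.124, -0.0]
ft_force: [-0.1, 0.7, 0.6]
opening: 0.499
grasp_force: 0.0
```

>>> servo_tool([
  [[0,0,0],[0,0,0],1],
  [[0,0,0],[0,0,0],1],
  [[0,0,0],[0,0,0],1],
  [[0,0,0],[0,0,0],1],
  [[0,0,0],[0,0,0],1],
  [[0,0,0],[0,0,0],1],
], newtons=50)

```text
time: 5.9
eef_pos: [0.6364, 0.2442, 0.1037]
tcp_rot: [-0.0, 0.992, 0.124, 0.0]
ft_force: [-1.6, 0.9, 5.9]
opening: 0.206
grasp_force: 50.0
```

>>> servo_tool([
  [[0,0,0],[0,0,4],1],
  [[0,0,0],[0,0,8],1],
  [[0,0,0],[0,0,13],1],
  [[0,0,0],[0,0,15],1],
  [[0,0,0],[0,0,15],1],
  [[0,0,0],[0,0,13],1],
  [[0,0,0],[0,0,8],1],
  [[0,0,0],[0,0,4],1],
  [[0,0,0],[0,0,0],1],
  [[0,0,0],[0,0,0],1],
])

```text
time: 6.9
eef_pos: [0.636, 0.2439, 0.1828]
tcp_rot: [0.0, 0.992, 0.124, -0.0]
ft_force: [-0.3, -0.6, -2.6]
opening: 0.205
grasp_force: 50.0
```

Run:
```python
from h import *
np.set_printoptions(precision=4,suppress=True)
s=bot.read_state(); print(s['time'],s['eef_pos'],s['joint_positions'],s['ft_force'],s['torque'])
c=shot('scene'); x=c['pixels'][120:260,260:420]; cv2.imwrite('pics/sc3.png',cv2.resize(x,None,fx=4,fy=4,interpolation=cv2.INTER_CUBIC)[:,:,::-1])
# refine tray corners and tray_q hull
t=cams.capture('top'); hsv=cv2.cvtColor(t['pixels'],cv2.COLOR_RGB2HSV)
m=cv2.inRange(hsv,(0,0,170),(180,70,255)); m[:, :280]=0; m[:240]=0; m[315:]=0; m[:,405:]=0
m=cv2.morphologyEx(m,cv2.MORPH_CLOSE,np.ones((7,7)))
cs=max(cv2.findContours(m,0,2)[0],key=cv2.contourArea); r=cv2.minAreaRect(cs); print(onplane(t,[r[0]],.022),r)
```

```text
6.9 [0.636  0.2439 0.1828] [-0.9187  0.6873  0.7909  1.7567 -0.5873  0.9512 -1.2086] [-0.3271 -0.5994 -2.6078] [-0.0682  0.1301  0.0368]
[[0.4745 0.1286 0.022 ]] ((342.15625, 278.62762451171875), (96.98652648925781, 46.610191345214844), 0.9548412561416626)
```

View pics/sc3.png

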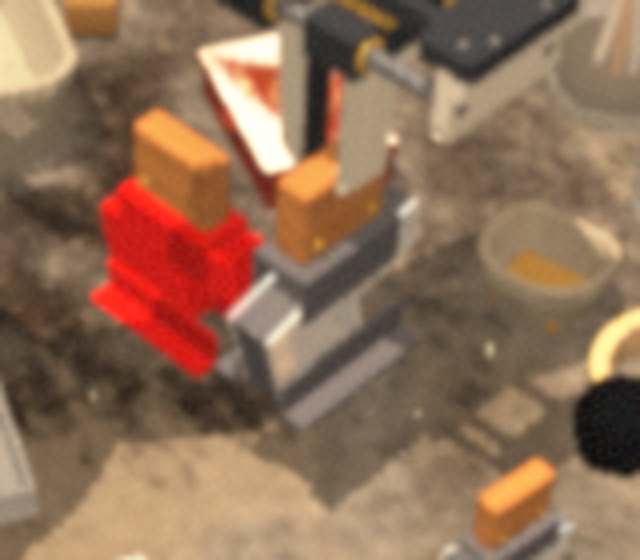

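The pick held level: the shaker is upright in the gripper at crop (330,310). I carry it level to bay 2, turning the nose to a yaw of about 35° to stay clear of the press.

>>> servo_tool([
  [[0,0,0.01],[-5,-2,0],1],
  [[0,0,0.03],[-12,-4,0],1],
  [[0,0,0.05],[-20,-7,0],1],
  [[0,0,0.05],[-24,-8,0],1],
  [[0,0,0.05],[-24,-8,0],1],
  [[0,0,0.05],[-24,-8,0],1],
  [[0,0,0.05],[-24,-8,0],1],
  [[0,0,0.05],[-20,-7,0],1],
  [[0,0,0.02],[-12,-4,0],1],
  [[0,0,0.01],[-4,-2,0],1],
])

```text
time: 8.0
eef_pos: [0.4658, 0.1855, 0.1834]
tcp_rot: [-0.0, 0.952, 0.305, -0.0]
ft_force: [0.5, 0.2, -2.5]
opening: 0.206
grasp_force: 50.0
```

>>> servo_tool([
  [[0,0,0],[0,0,-2],1],
  [[0,0,0],[0,0,-3],1],
  [[0,0,0],[0,0,-3],1],
  [[0,0,0],[0,0,0],1],
])

```text
time: 8.4
eef_pos: [0.4676, 0.1859, 0.1746]
tcp_rot: [0.0, 0.953, 0.304, -0.0]
ft_force: [0.5, -0.3, -2.7]
opening: 0.21
grasp_force: 50.0
```

```bash
cat >> h.py <<'E'
def rep():
    s=bot.read_state(); T=tool(s); R=T[:3,:3]; nose=R[:,0]*1.0   # after half turn tool x ~ nose
    sp=T[:3,3]+.1002*R[:,2]
    print('t',s['time'],'tcp',np.round(s['eef_pos'],4),'spout',np.round(sp,4),'nose yaw',np.degrees(np.arctan2(nose[1],nose[0])).round(1),'dip',np.degrees(np.arcsin(-nose[2])).round(1),'j',np.round(s['joint_positions'],2),'grip',s['grasp_force'],s['opening'])
def toprow(spout,yaw,dip):
    pass
E
python3 - <<'E'
from h import *
rep()
# TCP offsets per dip for a fixed spout, yaw
y=np.radians(35)
for d in (0,6,12,18,24,30,32): a=np.radians(d); print(d,np.round(100.2*np.array([np.sin(a)*np.cos(y),np.sin(a)*np.sin(y),np.cos(a)]),1))
E
```

```text
t 8.4 tcp [0.4676 0.1859 0.1746] spout [0.4676 0.1858 0.0744] nose yaw 35.4 dip 0.1 j [-1.    0.46  0.72  2.16 -0.48  0.69 -0.9 ] grip 49.967055916786194 0.20996578892323073
0 [  0.    0.  100.2]
6 [ 8.6  6.  99.7]
12 [17.1 11.9 98. ]
18 [25.4 17.8 95.3]
24 [33.4 23.4 91.5]
30 [41.  28.7 86.8]
32 [43.5 30.5 85. ]
```

>>> servo_tool([
  [[-0.0115,0.0164,0],[1.6,1.1,-1],1],
  [[-0.0229,0.0328,0],[3.1,2.2,-2],1],
  [[-0.0229,0.0328,0],[3.1,2.2,-2],1],
  [[-0.0229,0.0328,0],[3.1,2.2,-2],1],
  [[-0.0229,0.0328,0],[3.1,2.2,-2.5],1],
  [[-0.0229,0.0328,0],[3.1,2.2,-2.5],1],
  [[-0.0229,0.0328,0],[3.1,2.2,-2.5],1],
  [[-0.0229,0.0328,0],[3.1,2.2,-2.5],1],
  [[-0.0229,0.0328,0],[3.1,2.2,-2.5],1],
  [[-0.0229,0.0328,0],[3.1,2.2,-2.5],1],
])

```text
time: 9.4
eef_pos: [0.4976, 0.2072, 0.1528]
tcp_rot: [0.057, 0.935, 0.299, -0.181]
ft_force: [0.2, -0.7, -2.9]
opening: 0.203
grasp_force: 50.0
```

>>> servo_tool([
  [[-0.0229,0.0328,0],[3.1,2.2,-2.5],1],
  [[-0.0229,0.0328,0],[3.1,2.2,-2.5],1],
  [[-0.0229,0.0328,0],[3.1,2.2,-2.5],1],
  [[-0.0229,0.0328,0],[3.1,2.2,-2.5],1],
  [[-0.0115,0.0164,0],[1.6,1.1,-1],1],
  [[0,0,0],[0,0,0],1],
  [[0,0,0],[0,0,0],1],
  [[0,0,0],[0,0,0],1],
])

```text
time: 10.2
eef_pos: [0.5108, 0.2164, 0.1426]
tcp_rot: [0.082, 0.916, 0.292, -0.264]
ft_force: [-0.3, -0.0, -3.0]
opening: 0.205
grasp_force: 50.0
```

Run:
```python
from h import *
rep()
c=shot('scene'); t=shot('top')
a=cv2.resize(c['pixels'][160:370,200:400],None,fx=2,fy=2); b=cv2.resize(t['pixels'][200:320,270:410],None,fx=2.8,fy=2.8)
o=np.zeros((420,800,3),np.uint8); o[:,:400]=a; o[:336,405:797]=b
cv2.imwrite('pics/tilt1.png',o[:,:,::-1])
```

```text
t 10.2 tcp [0.5108 0.2164 0.1426] spout [0.4672 0.186  0.0577] nose yaw 35.5 dip 32.0 j [-0.93  0.85  0.71  1.68 -0.34  1.35 -1.04] grip 49.967599511146545 0.20451818478066305
```

View pics/tilt1.png

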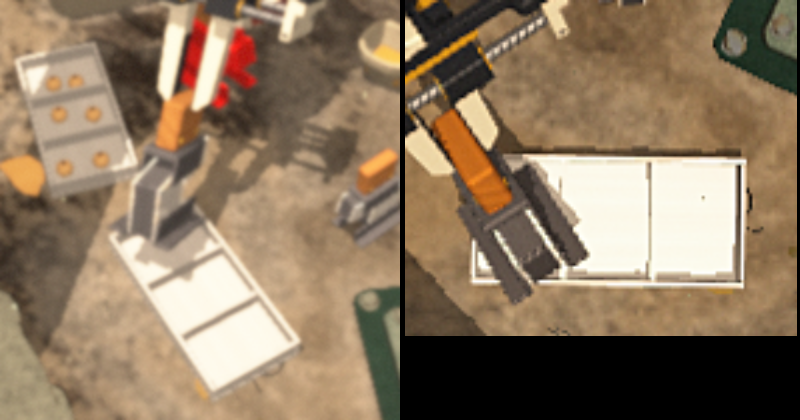

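The shaker is dipped 32° over bay 2, with nothing spilled outside. I hold a moment more, then level while rising.

>>> servo_tool([
  [[0,0,0],[0,0,0],1],
  [[0,0,0],[0,0,0],1],
  [[0,0,0],[0,0,0],1],
  [[0.0115,-0.0164,0],[-1.6,-1.1,1],1],
  [[0.0229,-0.0328,0],[-3.1,-2.2,2.5],1],
  [[0.0229,-0.0328,0],[-3.1,-2.2,2.5],1],
  [[0.0229,-0.0328,0],[-3.1,-2.2,2.5],1],
  [[0.0229,-0.0328,0],[-3.1,-2.2,2.5],1],
  [[0.0229,-0.0328,0],[-3.1,-2.2,2.5],1],
  [[0.0229,-0.0328,0],[-3.1,-2.2,2.5],1],
])

```text
time: 11.3
eef_pos: [0.4902, 0.202, 0.1586]
tcp_rot: [0.044, 0.942, 0.301, -0.142]
ft_force: [-0.8, -0.0, -2.2]
opening: 0.205
grasp_force: 50.0
```

>>> servo_tool([
  [[0.0229,-0.0328,0],[-3.1,-2.2,2.5],1],
  [[0.0229,-0.0328,0],[-3.1,-2.2,2.5],1],
  [[0.0229,-0.0328,0],[-3.1,-2.2,2.5],1],
  [[0.0229,-0.0328,0],[-3.1,-2.2,2.5],1],
  [[0.0229,-0.0328,0],[-3.1,-2.2,2],1],
  [[0.0229,-0.0328,0],[-3.1,-2.2,2],1],
  [[0.0229,-0.0328,0],[-3.1,-2.2,2],1],
  [[0.0115,-0.0164,0],[-1.6,-1.1,1],1],
  [[0,0,0],[0,0,0],1],
])

```text
time: 12.2
eef_pos: [0.4664, 0.1852, 0.1757]
tcp_rot: [-0.001, 0.953, 0.304, 0.0]
ft_force: [0.7, -1.2, -2.9]
opening: 0.206
grasp_force: 50.0
```

>>> servo_tool([
  [[0,0,0],[0,0,0],1],
  [[0,0,0],[0,0,0],1],
  [[0,0,0],[0,0,0],1],
  [[0,0,0],[0,0,0],1],
  [[0,0,0],[0,0,0],1],
  [[0,0,0],[0,0,0],1],
  [[0,0,0],[0,0,0],1],
  [[0,0,0],[0,0,0],1],
])

```text
time: 13.0
eef_pos: [0.4673, 0.1858, 0.1752]
tcp_rot: [0.0, 0.953, 0.304, -0.0]
ft_force: [-0.1, 0.5, -2.4]
opening: 0.204
grasp_force: 50.0
```

>>> servo_tool([
  [[0,0,0],[0,-3,0],1],
  [[0,0,0],[0,-6,0],1],
  [[0,0,0],[0,-9,0],1],
  [[0,0,0],[0,-11,0],1],
  [[0,0,0],[0,-11,0],1],
  [[0,0,0],[0,-10,0],1],
  [[0,0,0],[0,-7,0],1],
  [[0,0,0],[0,-4,0],1],
  [[0,0,0],[0,0,0],1],
])

```text
time: 13.9
eef_pos: [0.4674, 0.1243, 0.1753]
tcp_rot: [-0.0, 0.953, 0.304, 0.0]
ft_force: [0.0, 0.6, -3.2]
opening: 0.207
grasp_force: 50.0
```

Run:
```python
from h import *
np.set_printoptions(precision=4,suppress=True)
rep()
c=shot('scene','s4.png'); t=shot('top','t4.png')
for n,q in (('scene',c),('top',t)):
    poly=proj(q,[[.431,.217,.022],[.518,.217,.022],[.518,.04,.022],[.431,.04,.022]]).astype(np.int32)
    hsv=cv2.cvtColor(q['pixels'],cv2.COLOR_RGB2HSV); m=cv2.inRange(hsv,(8,70,90),(25,255,255)); k=np.zeros_like(m); cv2.fillPoly(k,[poly],255)
    N,l,st,ce=cv2.connectedComponentsWithStats(m&k)
    for i in range(1,N):
        if st[i,4]>6: print(n,st[i,4],ce[i],onplane(q,[ce[i]],.013)[0])
```

```text
t 13.9 tcp [0.4674 0.1243 0.1753] spout [0.4674 0.1243 0.0751] nose yaw 35.4 dip -0.0 j [-0.9   0.43  0.72  2.2  -0.46  0.67 -0.8 ] grip 49.96731162071228 0.2070508409683056
scene 168 [290.1012 267.3571] [0.5053 0.2135 0.013 ]
scene 19 [290.8421 298.4211] [0.4708 0.15   0.013 ]
top 8 [301.75  255.375] [0.5176 0.2087 0.013 ]
top 22 [311.6818 255.5   ] [0.5179 0.1892 0.013 ]
top 3128 [353.9309 278.8619] [0.4747 0.1052 0.013 ]
```

Run:
```python
import cv2,numpy as np
a=cv2.imread('pics/s4.png')[220:360,230:360]; b=cv2.imread('pics/t4.png')[235:320,280:400]
o=np.zeros((560,800,3),np.uint8); o[:420,:390]=cv2.resize(a,None,fx=3,fy=3,interpolation=2); o[:280,400:796]=cv2.resize(b,(396,280),interpolation=2)
cv2.imwrite('pics/v4.png',o)
```

```text
(no output)
```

View pics/v4.png

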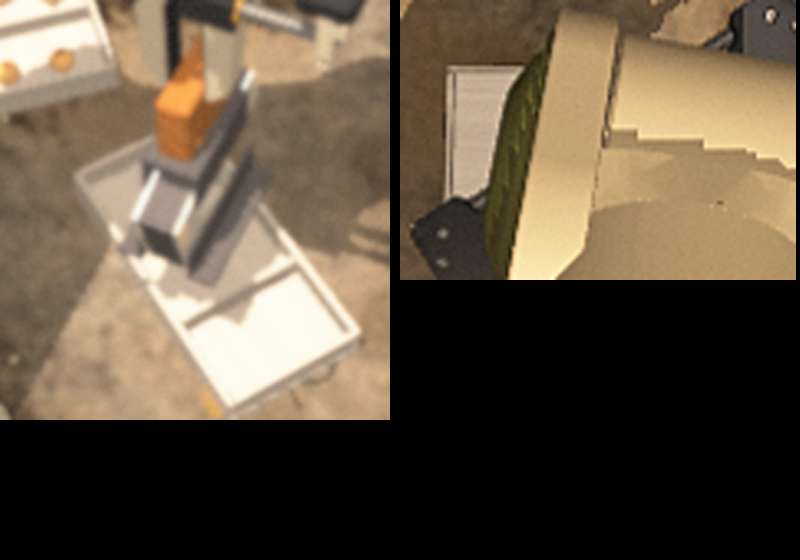

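The scene view has bay 2 hidden behind the shaker, and I have used all ten picture views. From here I check numerically with masks from the wrist camera.

```bash
cat >> h.py <<'E'
BX=np.array([.4746,.1285]); 
def bays(pad=.0):
    yaw=np.radians(.9); R=np.array([[np.cos(yaw),-np.sin(yaw)],[np.sin(yaw),np.cos(yaw)]])
    return {i:np.array([BX+R@np.array([sx*(.041+pad),.062*(i-1)+sy*(.029+pad)]) for sx,sy in((1,1),(1,-1),(-1,-1),(-1,1))]) for i in range(3)}
def beads(name,dump=False):
    s=bot.read_state(); c=cams.capture(name); T=tool(s)@np.array(c['tool_from_camera']) if name=='wrist' else np.array(c['pose'])
    hsv=cv2.cvtColor(c['pixels'],cv2.COLOR_RGB2HSV); m=cv2.inRange(hsv,(7,70,60),(28,255,255))
    for i,b in bays(.003).items():
        p=np.c_[b,np.full(4,.013)]; px=proj(c,p,T); k=np.zeros_like(m); cv2.fillPoly(k,[px.astype(np.int32)],255)
        N,l,st,ce=cv2.connectedComponentsWithStats(m&k)
        print(name,'bay',i,'px',px.astype(int).tolist(),'mean',np.round(c['pixels'][k>0].mean(0)) if k.any() else None)
        for j in range(1,N):
            if st[j,4]>8: print('   area',st[j,4],'wh',st[j,2:4],'px',ce[j].round(),'xy',onplane(c,[ce[j]],.013,T)[0].round(4), 'rgb',c['pixels'][l==j].mean(0).round())
E
python3 - <<'E'
from h import *
beads('wrist'); beads('scene')
E
```

```text
wrist bay 0 px [[379, 177], [440, 220], [377, 299], [318, 260]] mean [206. 198. 186.]
   area 579 wh [25 43] px [333. 255.] xy [0.4426 0.0902 0.013 ] rgb [139.  87.  45.]
wrist bay 1 px [[317, 132], [381, 178], [320, 262], [257, 221]] mean [121. 108.  96.]
   area 1470 wh [46 45] px [316. 236.] xy [0.4478 0.1123 0.013 ] rgb [117.  74.  39.]
wrist bay 2 px [[251, 86], [319, 134], [259, 222], [193, 179]] mean [183. 172. 158.]
scene bay 0 px [[327, 306], [347, 333], [304, 357], [285, 329]] mean [239. 230. 214.]
   area 14 wh [ 8 11] px [301. 352.] xy [0.4314 0.046  0.013 ] rgb [205. 172. 134.]
scene bay 1 px [[309, 283], [328, 307], [286, 330], [268, 304]] mean [178. 162. 144.]
   area 18 wh [4 6] px [291. 298.] xy [0.4713 0.1512 0.013 ] rgb [188. 160. 130.]
scene bay 2 px [[292, 261], [310, 284], [269, 304], [253, 280]] mean [165. 144. 126.]
   area 142 wh [17 13] px [289. 268.] xy [0.5036 0.2139 0.013 ] rgb [164. 106.  63.]
```

Run:
```python
from h import *
np.set_printoptions(linewidth=250)
s=bot.read_state(); c=cams.capture('wrist'); im=c['pixels']; hsv=cv2.cvtColor(im,cv2.COLOR_RGB2HSV)
print('V'); print(hsv[80:230:8,185:330:8,2]); print('S'); print(hsv[80:230:8,185:330:8,1])
sc=cams.capture('scene'); h2=cv2.cvtColor(sc['pixels'],cv2.COLOR_RGB2HSV); h0=cv2.imread('pics/scene0.png'); 
# bead-coloured small blobs in the full scene
m=cv2.inRange(h2,(8,70,120),(25,255,255)); N,l,st,ce=cv2.connectedComponentsWithStats(m[180:400,180:420])
print([(int(st[i,4]),(ce[i]+180).round().tolist()) for i in range(1,N) if 10<st[i,4]<150])
```

```text
V
[[105 103 107 109 110 105 106 105 109 105 105 105 100  99 106 109 109 101  97]
 [104 101 109 104 109 110 104 105 109 167 106 106  99 101 101 105  97  86  89]
 [109 110 108 106 109 111 102 109 163 191 173 102 104 100 100 101 108 109  97]
 [106 104 105 113 107 107 111 178 153 193 190 141 130  94  98 101  97 106  99]
 [107 102 105 110 106 110 110  95 188 193 186 190 193 184  97  98  96 110 114]
 [108 109 111 111 107 109 182 189 189 188 195 189 197 192 158 116 104 109 115]
 [108 110 110 107 109 153 103 185 190 192 187 193 192 191 191 185 169 110 111]
 [107 110 111 106 110 139 182 183 185 188 192 191 188 197 190 195 194 176 109]
 [107 106 104 104 176 182 178 182 185 183 186 194 188 188 193 195 188 190 158]
 [ 98 102  97 105 103 184 181 182 186 183 240 254 254 253 193 164 195 187 192]
 [107  95  96 169 178 188 184 183 181 183 254 254 254 249 154  62  62  64  61]
 [103  92 174 134 180 182 185 186 187 182 254 144 141 188  95  62  61  63  60]
 [105 106 105 176 180 179 180 180 183 250 254  85  85 101  80  80  84  82  85]
 [108 112 181 110 181 181 182 181 181 254 254 101  85 111  76  81  78  
[... 1584 characters left out ...]
9  23]
 [ 61  68  64  75  73  42  45  43  43   2   2  32  27  19  27  28  35  26  31]
 [ 70  70  68  71  77  68  64  42  38  44  26  34  32  26  26  30  31  25  36]
 [ 70  70  65  69  65  72  70  67  19  44   2  32  35  27  25  29  28  27  26]
 [ 66  64  66  66  68  71  74  72  70  67  43  31  32  33  59 179 176 180 173]]
[(136, [229.0, 199.0]), (13, [239.0, 193.0]), (70, [319.0, 194.0]), (53, [229.0, 217.0]), (47, [246.0, 217.0]), (35, [319.0, 217.0]), (70, [250.0, 240.0]), (61, [232.0, 244.0]), (37, [323.0, 258.0]), (20, [339.0, 277.0]), (18, [330.0, 279.0]), (113, [229.0, 301.0]), (19, [291.0, 298.0]), (22, [386.0, 311.0]), (32, [402.0, 317.0]), (14, [414.0, 357.0]), (37, [403.0, 379.0])]
```

>>> servo_tool([
  [[0,0,0],[5,0,2],1],
  [[0,0,0],[10,0,4],1],
  [[0,0,0],[15,0,4],1],
  [[0,0,0],[18,0,4],1],
  [[0,0,0],[18,0,4],1],
  [[0,0,0],[18,0,4],1],
  [[0,0,0],[15,0,4],1],
  [[0,0,0],[10,0,0],1],
  [[0,0,0],[5,0,0],1],
  [[0,0,0],[0,0,0],1],
])

```text
time: 15.2
eef_pos: [0.5817, 0.1247, 0.2009]
tcp_rot: [0.0, 0.953, 0.304, -0.0]
ft_force: [0.5, 0.5, -2.9]
opening: 0.204
grasp_force: 50.0
```

Run:
```python
from h import *
np.set_printoptions(precision=4,suppress=True)
rep(); beads('wrist'); beads('scene'); beads('top')
```

```text
t 15.2 tcp [0.5817 0.1247 0.2009] spout [0.5816 0.1247 0.1007] nose yaw 35.4 dip 0.0 j [-0.78  0.53  0.72  1.94 -0.46  0.84 -0.77] grip 49.96727228164673 0.20375701721217984
wrist bay 0 px [[300, 271], [355, 307], [304, 372], [250, 340]] mean [141. 100.  62.]
   area 3120 wh [47 91] px [314. 317.] xy [0.488  0.0622 0.013 ] rgb [180. 113.  55.]
wrist bay 1 px [[244, 235], [302, 273], [252, 341], [196, 308]] mean [198. 193. 183.]
   area 84 wh [ 9 17] px [297. 275.] xy [0.5144 0.1004 0.013 ] rgb [129.  81.  42.]
wrist bay 2 px [[185, 198], [246, 237], [198, 309], [139, 273]] mean [185. 176. 163.]
scene bay 0 px [[327, 306], [347, 333], [304, 357], [285, 329]] mean [241. 233. 217.]
   area 16 wh [ 8 11] px [301. 352.] xy [0.4316 0.0458 0.013 ] rgb [203. 171. 135.]
scene bay 1 px [[309, 283], [328, 307], [286, 330], [268, 304]] mean [241. 232. 216.]
scene bay 2 px [[292, 261], [310, 284], [269, 304], [253, 280]] mean [207. 190. 170.]
top bay 0 px [[357, 256], [390, 256], [389, 301], [357, 301]] mean [195. 161. 114.]
   area 1541 wh [34 46] px [373. 278.] xy [0.4768 0.0674 0.013 ] rgb [195. 161. 114.]
top bay 1 px [[325, 255], [358, 256], [358, 301], [325, 300]] mean [187. 154. 108.]
   area 1564 wh [34 47] px [342. 278.] xy [0.4756 0.1296 0.013 ] rgb [187. 154. 108.]
top bay 2 px [[294, 255], [327, 255], [326, 300], [293, 300]] mean [150. 123.  86.]
   area 1550 wh [35 46] px [310. 278.] xy [0.4745 0.1909 0.013 ] rgb [150. 123.  86.]
```

Run:
```python
from h import *
np.set_printoptions(precision=3,suppress=True,linewidth=220)
def blobs(rgb,lo=(8,70,100)):
    m=cv2.inRange(cv2.cvtColor(rgb,cv2.COLOR_RGB2HSV),lo,(28,255,255)); N,l,st,ce=cv2.connectedComponentsWithStats(m)
    return [(int(st[i,4]),ce[i]) for i in range(1,N) if 20<st[i,4]<200]
old=cv2.imread('pics/scene0.png')[:,:,::-1].copy(); c=shot('scene','s5.png'); new=c['pixels']
d=(np.abs(old.astype(int)-new).sum(2)>60).astype(np.uint8); N,l,st,ce=cv2.connectedComponentsWithStats(cv2.morphologyEx(d,cv2.MORPH_OPEN,np.ones((3,3))))
for i in range(1,N):
    if st[i,4]>15: print(st[i],ce[i].round(),new[l==i].mean(0).round(),old[l==i].mean(0).round(), onplane(c,[ce[i]],.01)[0].round(3))
# shaker pixels seen from scene: body line samples in shaker frame (X along nose from grip, Z above underside), y=-.017 side (facing camera)
s=bot.read_state(); T=tool(s); g=T[:3,3]+(-.0038)*T[:3,2]; n=T[:3,0]; y=np.array([-n[1],n[0],0])
for side in (-1,):
  print('cols X -60..60 step 8 ; rows Z 90..0')
  for Z in range(92,0,-6):
    P=[g+n*X/1000+y*side*.0165+np.array([0,0,(Z-107.5)/1000]) for X in range(-60,66,8)]
    px=np.round(proj(c,P)).astype(int); print(Z,' '.join('%3d/%3d/%3d'%tuple(new[q[1],q[0]]) for q in px))
```

```text
[ 327    0   40   71 1571] [348.  28.] [155. 133. 102.] [99. 80. 59.] [1.142 0.957 0.01 ]
[370   0   7   3  17] [373.   1.] [113. 103.  63.] [86. 68. 52.] [1.324 1.076 0.01 ]
[ 358    0   78  107 1926] [391.  65.] [154. 133. 103.] [96. 79. 62.] [1.127 0.711 0.01 ]
[ 0 16  3 10 27] [ 1. 21.] [117. 102.  83.] [55. 50. 44.] [0.203 1.577 0.01 ]
[  0  29  14  62 375] [ 5. 58.] [121. 106.  86.] [65. 57. 47.] [0.171 1.328 0.01 ]
[362  39   6  10  52] [364.  44.] [157. 135. 105.] [126.  90.  62.] [1.131 0.851 0.01 ]
[352  47  12  14  86] [359.  53.] [147. 126.  98.] [179. 158. 131.] [1.082 0.812 0.01 ]
[367  49   8  13  90] [371.  55.] [151. 129. 101.] [178. 158. 132.] [1.107 0.785 0.01 ]
[351  75  18  24 303] [358.  86.] [153. 131. 102.] [202. 173. 132.] [0.983 0.67  0.01 ]
[ 0 77  4  8 25] [ 1. 81.] [122. 107.  87.] [154. 136. 110.] [0.141 1.202 0.01 ]
[335  76  17  27 250] [342.  90.] [140. 120.  91.] [195. 154. 111.] [0.931 0.675 0.01 ]
[  291   101   142   198 11413] [364. 191.] [115.  98.  79.] [163. 131. 102.] [0.754 0.315 0.01 ]
[  0 102   8  18  99] [  3. 111.] [102.  89.  72.] [150
[... 3640 characters left out ...]
8/ 71/ 66  83/ 74/ 68  78/ 71/ 66  82/ 75/ 71  76/ 68/ 63  84/ 75/ 67  83/ 71/ 63  94/ 81/ 68 101/ 84/ 64  90/ 74/ 60
14 107/ 91/ 71  98/ 82/ 69  97/ 86/ 80  86/ 77/ 74  79/ 72/ 66  77/ 70/ 62  76/ 66/ 60  78/ 67/ 63  73/ 66/ 61  76/ 66/ 63  75/ 66/ 62  75/ 66/ 60  77/ 66/ 58  85/ 71/ 60 100/ 84/ 66  95/ 78/ 61
8 106/ 88/ 70 101/ 83/ 65 123/106/ 99  89/ 80/ 73  93/ 83/ 77  94/ 84/ 78  84/ 76/ 72  81/ 73/ 67  74/ 67/ 60  79/ 69/ 64  77/ 68/ 65  81/ 72/ 65  76/ 67/ 62  83/ 70/ 56  88/ 75/ 57 102/ 85/ 65
2 117/ 98/ 77 109/ 90/ 72  98/ 83/ 69 130/115/108 112/101/ 93  93/ 82/ 78  94/ 87/ 80  85/ 77/ 70  83/ 74/ 69  90/ 82/ 75  88/ 81/ 74  88/ 80/ 74  83/ 74/ 69  92/ 80/ 71  85/ 71/ 56  98/ 81/ 62
```

Run:
```python
from h import *
np.set_printoptions(precision=4,suppress=True,linewidth=220)
c=cams.capture('wrist'); F=np.array(c['tool_from_camera'])
def TT(p,q): return tool({'tcp_rot':np.array(q)/np.linalg.norm(q),'eef_pos':p})@F
T1=TT([.6262,.2429,.2817],[0,-.1223,.9925,0]); T2=TT([.6344,.2465,.2021],[0,.992,.1265,0])
i1=cv2.imread('pics/wrist1.png'); i2=cv2.imread('pics/wrist2.png')
for n,im,r0,r1,c0,c1 in (('w1',i1,145,272,286,350),('w2',i2,135,290,284,356)):
    V=im[r0:r1,c0:c1].min(2)  # whiteness
    print(n); 
    for r in range(0,r1-r0,4): print(r+r0,' '.join('%3d'%v for v in V[r,::3]))
g=np.array([.6363,.2443]); d=np.array([np.cos(.245),np.sin(.245)])
for z in (0,.05,.08): print(z,[proj(c,np.r_[g+d*a/1000,z],T2)[0].round(1) for a in (-62.5,-42.5,42.5,62.5)])
```

```text
w1
145  56  64  69  70  66  66  78 110 112 113 112 111 116 110 110 106 105 105 108 100  88  84
149  62  67  66  65  66  62  70 111 117 118 120 119 114 110 113 113 110 110 112 109 101 100
153  73  68  69  67  66  64  75 118 114 105 106 109 108 110 102 108 106 111 111 108 108 106
157  70  67  61  62  61  60 179 172 122 119 124 127 131 139 145 226  92  90  95  97 108 112
161  67  67  71  76  75  70 180 176 132 133 133 134 129 134 149 217 108 119 118 115 101 107
165  65  67  72  76  74  69 187 177 133 131 132 132 128 134 152 221 107 119 118 114  98 106
169  62  64  71  73  75  69 191 158 133 132 134 134 131 135 164 213 106 118 117 114 103 103
173  66  63  70  74  72  67 192 150 134 131 133 134 133 134 162 215 107 116 115 113  98 103
177  70  66  71  74  73  50 148 117 111 114 116 114 108 118 133 176  62 117 117 114  95  98
181  71  64  69  71  70  66  69  66 113 110 110 109 111 111 109 108 107 114 114 114  77  67
185  70  63  72  74  72  65  70  66  55  59  60  58  60  77 110 115 100 113 115 112  91  85
189  67  69  69  76  73  68  71  44  36  37  38  37  42  38  62 113 100 115 118 112  
[... 5340 characters left out ...]
3 100  99
275 104 108 109 109 105 106 112 119 109  76  73  82  86  84  73  86 102 101 112 114 115 113 110 111
279 108 111 112 110 112 110 106 105 110 109 109 108 111 115 119 116 113 112 112 109 104  99 105 113
283 106 106 108 108 113 114 108 111 114 110 112 108 109 105 109 116 106 114 115 116 112  98  96 111
287 110 107 107 104 110 110 109 112 108 113 113 114 120 120 115 111 110 113 121 124 124 120 123 129
0 [array([319.1, 262.3]), array([319.3, 242.5]), array([320.4, 151.9]), array([320.6, 129. ])]
0.05 [array([319.4, 282.2]), array([319.7, 260.1]), array([320.9, 157.6]), array([321.2, 131.4])]
0.08 [array([319.7, 297. ]), array([320. , 273.2]), array([321.3, 161.9]), array([321.6, 133.2])]
```

Run:
```python
from h import *
s=bot.read_state(); rep()
for n in ('scene','wrist','top'):
    c=cams.capture(n); T=tool(s)@np.array(c['tool_from_camera']) if n=='wrist' else None
    hsv=cv2.cvtColor(c['pixels'],cv2.COLOR_RGB2HSV); m=cv2.inRange(hsv,(10,100,110),(24,255,255)); N,l,st,ce=cv2.connectedComponentsWithStats(m)
    lo,hi={'scene':(25,150),'wrist':(150,1200),'top':(20,160)}[n]
    print(n)
    for i in range(1,N):
        w,h=st[i,2:4]
        if lo<st[i,4]<hi and .5<w/h<2 and st[i,4]/(w*h)>.5:
            p=onplane(c,[ce[i]],.01,T)[0]
            if .3<p[0]<.95 and -.25<p[1]<.7: print(st[i,4],w,h,ce[i].round(),p.round(3)[:2],c['pixels'][l==i].mean(0).round())
```

```text
t 15.45 tcp [0.5807 0.125  0.2012] spout [0.5807 0.125  0.101 ] nose yaw 35.4 dip 0.0 j [-0.78  0.53  0.72  1.94 -0.46  0.84 -0.77] grip 49.967198967933655 0.20535726479809044
scene
31 7 7 [229. 217.] [0.462 0.399] [245. 208. 130.]
29 7 7 [246. 217.] [0.493 0.38 ] [246. 209. 132.]
51 8 8 [250. 240.] [0.472 0.32 ] [209. 157. 102.]
34 7 7 [232. 244.] [0.435 0.328] [245. 208. 129.]
50 7 12 [300. 355.] [0.428 0.044] [213. 168. 111.]
29 6 7 [565. 369.] [ 0.792 -0.203] [144. 115.  74.]
46 8 7 [393. 416.] [ 0.5   -0.121] [173. 140.  94.]
wrist
390 24 21 [ 17. 120.] [0.489 0.379] [202. 156.  92.]
327 22 20 [ 70. 182.] [0.468 0.317] [158. 117.  70.]
341 23 20 [ 43. 209.] [0.43  0.327] [200. 154.  91.]
top
21 8 5 [197.  59.] [0.916 0.44 ] [119.  93.  66.]
23 7 5 [207.  61.] [0.912 0.42 ] [121.  96.  68.]
25 6 8 [214.  73.] [0.886 0.401] [117.  92.  64.]
40 10 7 [258.  78.] [0.876 0.31 ] [126. 100.  71.]
24 8 5 [174.  81.] [0.868 0.485] [116.  91.  67.]
23 8 5 [256.  88.] [0.855 0.313] [119.  95.  70.]
31 7 8 [ 99. 122.] [0.78 0.64] [119.  93.  65.]
31 8 7 [186. 216.] [0.589 0.443] [123.  97.  70.]
65 9 10 [189. 264.] [0.494 0.432] [214. 151.  67.]
41 8 9 [ 88. 267.] [0.481 0.642] [119.  90.  59.]
65 9 9 [215. 267.] [0.49 0.38] [215. 151.  65.]
64 9 10 [183. 274.] [0.473 0.443] [214. 151.  65.]
60 9 9 [246. 279.] [0.468 0.317] [152. 100.  45.]
64 9 10 [205. 283.] [0.458 0.398] [214. 152.  67.]
62 9 10 [240. 297.] [0.431 0.327] [216. 152.  65.]
49 12 8 [181. 319.] [0.385 0.444] [131. 101.  68.]
38 9 6 [192. 338.] [0.348 0.42 ] [133. 102.  69.]
```

Neither the tray nor the bench has any loose bead, and the six stock beads are all in place. The weight is also unchanged, so the first rock dropped nothing and the nose must be the other end. I turn the shaker round about 165° so the other end points away from the robot, then try over bay 1. If it drops there, the beads still land in a bay.

>>> servo_tool([
  [[0,0,0.06],[-2,0,0],1],
  [[0,0,0.12],[-4,0,-1],1],
  [[0,0,0.145],[-6,0,-1],1],
  [[0,0,0.145],[-6,0,-1],1],
  [[0,0,0.145],[-6,0,-1],1],
  [[0,0,0.145],[-6,0,-1],1],
  [[0,0,0.145],[-6,0,-1],1],
  [[0,0,0.145],[-6,0,-2],1],
  [[0,0,0.145],[-6,0,-2],1],
  [[0,0,0.145],[-6,0,-2],1],
])

```text
time: 16.6
eef_pos: [0.527, 0.1248, 0.1893]
tcp_rot: [0.0, 0.555, 0.832, 0.0]
ft_force: [-0.0, -0.7, -2.6]
opening: 0.207
grasp_force: 50.0
```

>>> servo_tool([
  [[0,0,0.145],[-6,0,-2],1],
  [[0,0,0.145],[-6,0,-2],1],
  [[0,0,0.145],[-6,0,-2],1],
  [[0,0,0.145],[-6,0,-2],1],
  [[0,0,0.145],[-6,0,-2],1],
  [[0,0,0.145],[-6,0,-2],1],
  [[0,0,0.145],[-6,0,-2],1],
  [[0,0,0.145],[-6,0,0],1],
  [[0,0,0.145],[-6,0,0],1],
  [[0,0,0.12],[-4,0,0],1],
])

```text
time: 17.6
eef_pos: [0.4689, 0.1247, 0.1753]
tcp_rot: [0.0, -0.123, 0.992, -0.0]
ft_force: [0.1, -0.0, -2.2]
opening: 0.205
grasp_force: 50.0
```

>>> servo_tool([
  [[0,0,0.06],[-2,0,0],1],
  [[0,0,0],[0,0,0],1],
  [[0,0,0],[0,0,0],1],
])

```text
time: 17.9
eef_pos: [0.4675, 0.1247, 0.1754]
tcp_rot: [0.0, -0.149, 0.989, 0.0]
ft_force: [0.0, -0.5, -2.8]
opening: 0.205
grasp_force: 50.0
```

Run:
```python
from h import *
rep()
```

```text
t 17.9 tcp [0.4675 0.1247 0.1754] spout [0.4676 0.1247 0.0752] nose yaw -162.9 dip 0.0 j [-0.3   0.35 -0.1   2.16  0.06  0.63  1.42] grip 49.967177510261536 0.2051466006514447
```

>>> servo_tool([
  [[-0.0059,0.0191,0],[1.8,0.6,-1],1],
  [[-0.0118,0.0382,0],[3.7,1.1,-2],1],
  [[-0.0118,0.0382,0],[3.7,1.1,-2],1],
  [[-0.0118,0.0382,0],[3.7,1.1,-2],1],
  [[-0.0118,0.0382,0],[3.7,1.1,-2.5],1],
  [[-0.0118,0.0382,0],[3.7,1.1,-2.5],1],
  [[-0.0118,0.0382,0],[3.7,1.1,-2.5],1],
  [[-0.0118,0.0382,0],[3.6,1.1,-2.5],1],
  [[-0.0118,0.0382,0],[3.6,1.1,-2.5],1],
  [[-0.0118,0.0382,0],[3.6,1.1,-2.5],1],
])

```text
time: 18.9
eef_pos: [0.503, 0.1358, 0.1529]
tcp_rot: [-0.187, -0.147, 0.971, -0.028]
ft_force: [-0.6, 0.5, -1.9]
opening: 0.206
grasp_force: 50.0
```

>>> servo_tool([
  [[-0.0118,0.0382,0],[3.6,1.1,-2.5],1],
  [[-0.0118,0.0382,0],[3.6,1.1,-2.5],1],
  [[-0.0118,0.0382,0],[3.5,1.1,-2.5],1],
  [[-0.0118,0.0382,0],[3.5,1.1,-2.5],1],
  [[-0.0059,0.0191,0],[1.7,0.6,-1],1],
  [[0,0,0],[0,0,0],1],
  [[0,0,0],[0,0,0],1],
  [[0,0,0],[0,0,0],1],
  [[0,0,0],[0,0,0],1],
  [[0,0,0],[0,0,0],1],
])

```text
time: 19.9
eef_pos: [0.518, 0.1403, 0.1427]
tcp_rot: [-0.273, -0.144, 0.95, -0.041]
ft_force: [-0.8, -0.4, -1.7]
opening: 0.204
grasp_force: 50.0
```

Run:
```python
from h import *
rep(); beads('wrist'); beads('scene')
```

```text
t 19.9 tcp [0.518  0.1403 0.1427] spout [0.4672 0.1246 0.0577] nose yaw -162.7 dip -32.0 j [-0.3   0.72 -0.09  1.68  0.02  1.3   1.48] grip 49.96816098690033 0.20388432512617177
wrist bay 0 px [[266, 300], [188, 277], [226, 177], [299, 197]] mean [171. 161. 148.]
wrist bay 1 px [[343, 323], [263, 300], [297, 197], [372, 218]] mean [119.  90.  65.]
   area 4511 wh [ 50 104] px [318. 268.] xy [0.4829 0.1295 0.013 ] rgb [138.  86.  44.]
wrist bay 2 px [[423, 347], [341, 323], [370, 217], [447, 238]] mean [206. 201. 190.]
scene bay 0 px [[327, 306], [347, 333], [304, 357], [285, 329]] mean [198. 180. 159.]
   area 17 wh [ 7 10] px [301. 352.] xy [0.4318 0.046  0.013 ] rgb [170. 141. 107.]
scene bay 1 px [[309, 283], [328, 307], [286, 330], [268, 304]] mean [154. 138. 121.]
   area 41 wh [9 8] px [309. 287.] xy [0.5126 0.1553 0.013 ] rgb [187. 157. 126.]
scene bay 2 px [[292, 261], [310, 284], [269, 304], [253, 280]] mean [185. 173. 156.]
   area 28 wh [7 7] px [300. 275.] xy [0.5126 0.1885 0.013 ] rgb [188. 160. 128.]
   area 15 wh [5 6] px [308. 284.] xy [0.5145 0.1626 0.013 ] rgb [209. 179. 142.]
```

>>> servo_tool([
  [[0.0059,-0.0191,0],[-1.8,-0.6,1],1],
  [[0.0118,-0.0382,0],[-3.5,-1.1,2.5],1],
  [[0.0118,-0.0382,0],[-3.5,-1.1,2.5],1],
  [[0.0118,-0.0382,0],[-3.6,-1.1,2.5],1],
  [[0.0118,-0.0382,0],[-3.6,-1.1,2.5],1],
  [[0.0118,-0.0382,0],[-3.6,-1.1,2.5],1],
  [[0.0118,-0.0382,0],[-3.6,-1.1,2.5],1],
  [[0.0118,-0.0382,0],[-3.6,-1.1,2.5],1],
  [[0.0118,-0.0382,0],[-3.7,-1.1,2.5],1],
  [[0.0118,-0.0382,0],[-3.7,-1.1,2.5],1],
])

```text
time: 21.0
eef_pos: [0.4832, 0.1296, 0.1662]
tcp_rot: [-0.088, -0.15, 0.985, -0.013]
ft_force: [0.0, -0.4, -2.7]
opening: 0.203
grasp_force: 50.0
```

>>> servo_tool([
  [[0.0118,-0.0382,0],[-3.7,-1.1,2.5],1],
  [[0.0118,-0.0382,0],[-3.7,-1.1,2],1],
  [[0.0118,-0.0382,0],[-3.7,-1.1,2],1],
  [[0.0118,-0.0382,0],[-3.7,-1.1,2],1],
  [[0.0059,-0.0191,0],[-1.7,-0.6,1],1],
  [[0,0,0],[0,0,0],1],
  [[0,0,0],[0,0,0],1],
  [[0,0,0],[0,0,0],1],
  [[0,0,0],[0,0,0],1],
  [[0,0,0],[0,0,0],1],
])

```text
time: 22.0
eef_pos: [0.4675, 0.125, 0.175]
tcp_rot: [-0.0, -0.15, 0.989, -0.0]
ft_force: [0.3, 0.1, -3.5]
opening: 0.205
grasp_force: 50.0
```

>>> servo_tool([
  [[0,0,0],[0,0,0],1],
  [[0,0,0],[0,3,0],1],
  [[0,0,0],[0,6,0],1],
  [[0,0,0],[0,9,0],1],
  [[0,0,0],[0,11,0],1],
  [[0,0,0],[0,12,0],1],
  [[0,0,0],[0,11,0],1],
  [[0,0,0],[0,7,0],1],
  [[0,0,0],[0,4,0],1],
  [[0,0,0],[0,0,0],1],
])

```text
time: 23.0
eef_pos: [0.4673, 0.1884, 0.1752]
tcp_rot: [0.0, -0.151, 0.989, 0.0]
ft_force: [-0.0, -0.2, -2.7]
opening: 0.207
grasp_force: 50.0
```

Run:
```python
from h import *
rep(); beads('wrist'); beads('scene')
```

```text
t 23.0 tcp [0.4673 0.1884 0.1752] spout [0.4673 0.1885 0.075 ] nose yaw -162.7 dip 0.0 j [-0.41  0.38 -0.11  2.12  0.07  0.65  1.3 ] grip 49.96735632419586 0.2073414952238571
wrist bay 0 px [[199, 238], [125, 218], [143, 114], [222, 137]] mean [195. 184. 169.]
wrist bay 1 px [[269, 258], [197, 238], [220, 136], [297, 159]] mean [165. 153. 138.]
wrist bay 2 px [[338, 277], [267, 257], [295, 158], [370, 181]] mean [114.  95.  79.]
   area 2457 wh [50 60] px [318. 246.] xy [0.495  0.1976 0.013 ] rgb [130.  81.  42.]
scene bay 0 px [[327, 306], [347, 333], [304, 357], [285, 329]] mean [213. 198. 178.]
   area 13 wh [ 7 10] px [301. 353.] xy [0.4315 0.0451 0.013 ] rgb [203. 169. 131.]
scene bay 1 px [[309, 283], [328, 307], [286, 330], [268, 304]] mean [190. 170. 148.]
scene bay 2 px [[292, 261], [310, 284], [269, 304], [253, 280]] mean [167. 150. 133.]
```

No drop from that rock either. Before trying again, I check with a coarse character map where the beads sit inside the clear body.

Run:
```python
from h import *
c=shot('scene','s6.png'); s=bot.read_state(); T=tool(s); g=T[:3,3]; 
print(proj(c,[g,g-np.array([0,0,.1])]).round())
def show(f,x0,x1,y0,y1):
    im=cv2.imread('pics/'+f); hsv=cv2.cvtColor(im,cv2.COLOR_BGR2HSV)
    for r in range(y0,y1): print(r,''.join(('#' if S>140 else '*' if S>95 else ' .:-=+oO@'[min(8,V//29)]) for H,S,V in hsv[r,x0:x1]))
x,y=proj(c,[g-np.array([0,0,.05])])[0].astype(int); show('s6.png',x-36,x+36,y-32,y+42)
```

```text
[[275. 228.]
 [278. 265.]]
215 @@@@*****@@@@@@@@@@@++++++=:..*###**ooo+ooo++++++***-=++ooo+==+++o+++=*+
216 @@@@******@@@@@@@@@@o=++o+=:*#####**oooooo+++++++****=++ooo++++oo++==***
217 @@@*******@@@@@@@@@@O==+oo=-######**oo+ooo+++++++****=+++oooooo+++=*****
218 @@@*******O@@@@@@@@@O+=+oo+*#######*oooooo+++++++****-+++oooooo++=******
219 @@@@******O@@@@@@@@@@o==+o*########*ooooooo++++++****=++++oooo++********
220 @@@@@****O@@@@@@@@@@@O=***#########*oooooo++o++++*****++++ooo++=********
221 @@@@@@@OO@@@@@@@@@@@@O+*###########*ooooooo+++++*******++oooo+**********
222 @@@@@@@@@@@@@@@@@OOO@@o############*oooooo+++++********++oooo***********
223 @@@@@@@@@@@@@OOoooooOO*############*oooooo++++**##*******oooo***********
224 @@@@@@@@OOOooooo+++o**#############*ooo+o+o++**###**********************
225 @@@@OOOoooo+++ooooo**##############*+ooooo++**####**********************
226 OOOooooo+oooooooOOO*###############*+ooo++**######*++=+****************=
227 ooo+++oooooOOOO@@@@o###############*+++++**#######*oo+******************
228 +ooooooOOO@@@@@@@@@O################*****#########*++=-=************
[... 3924 characters left out ...]
++++oo+
280 ooOOOOOooooooooO@@Oo+oO@@@@+-:::::---------=+ooOOOOOOOOOOOOOOOOOoo++++oo
281 oooOOOoooooooooOO@@OO@@@@@@o-:::----------=+oooOOOOOOOOOOOOOOOOOOoo+++oo
282 ooooOOooooooooooO@@OO@@@@@@o-::----------=+oooOOoOOOOOOOOOOOoOOOOooooooo
283 oooooOoOOOOooOoooO@@@@@@@@O+-:----------=+ooOooOOOOOOOOOOOOOOOOOOooooo++
284 ooooooOoOOOOOOOooOO@@@@@@Oo+-----------=+oooooooooOOOOOOOOOOOOOoOoooo+++
285 oooooooOOOOOOOOoooO@@@@@OOo+==-------==+ooOOoOooOOOOOOOOOOOOOOOoooo+++++
286 oooooooOOOOOOooooooO@@@@OOoo++=-----=+ooooooOOOoooOOOOOOOOOOOoooo+++++++
287 ooooooooOOOOOooooooO@@@@OOoooo+=---=+oooOOOOOOOoOOoOOOOOOOooooo+++++++++
288 oooooooooOOOOoooooooO@@@OOOOOoo+===+ooOOOoOoOOoOooooOOOOOoooo++++++++ooo
```

Run:
```python
from h import *
np.set_printoptions(precision=1,suppress=True)
t=cams.capture('top'); sc=cams.capture('scene'); y=np.radians(35.5); h=np.array([np.cos(y),np.sin(y),0]); l=np.array([-h[1],h[0],0])
G=np.array([.5108,.2164,.1426])+(-.0038)*np.array([-np.sin(np.radians(32))*h[0],-np.sin(np.radians(32))*h[1],-np.cos(np.radians(32))])
for d in (0,10,20,32,40):
    a=np.radians(d); f=h*np.cos(a)+np.array([0,0,-np.sin(a)]); u=h*np.sin(a)+np.array([0,0,np.cos(a)])
    P=[G-.106*u+l*.03-f*.044,G-.106*u+l*.03+f*.042,G-.106*u-l*.03-f*.044,G-.106*u-l*.03+f*.042]
    print(d,proj(t,P).tolist() and np.round(proj(t,P)).tolist(),'scene',np.round(proj(sc,P)).tolist())
print('seen top: L near (313,307) L far (290,273) R near (334,293) R far (313,259)')
```

```text
0 [[296.0, 285.0], [271.0, 248.0], [322.0, 268.0], [297.0, 231.0]] scene [[267.0, 268.0], [287.0, 236.0], [297.0, 278.0], [315.0, 245.0]]
10 [[301.0, 293.0], [277.0, 256.0], [328.0, 276.0], [303.0, 239.0]] scene [[263.0, 272.0], [283.0, 245.0], [292.0, 282.0], [311.0, 254.0]]
20 [[306.0, 301.0], [283.0, 265.0], [332.0, 283.0], [309.0, 248.0]] scene [[258.0, 274.0], [279.0, 252.0], [289.0, 285.0], [307.0, 262.0]]
32 [[310.0, 309.0], [290.0, 275.0], [337.0, 290.0], [316.0, 258.0]] scene [[253.0, 275.0], [273.0, 261.0], [284.0, 286.0], [302.0, 271.0]]
40 [[312.0, 313.0], [294.0, 282.0], [340.0, 294.0], [320.0, 264.0]] scene [[250.0, 273.0], [269.0, 265.0], [282.0, 285.0], [298.0, 275.0]]
seen top: L near (313,307) L far (290,273) R near (334,293) R far (313,259)
```

Run:
```python
from h import *
c=shot('scene','s7.png'); w=shot('wrist','w7.png')
def show(im,x0,x1,y0,y1,st):
    hsv=cv2.cvtColor(im,cv2.COLOR_RGB2HSV)
    for r in range(y0,y1,st): print(r,''.join(('#' if S>120 else '*' if S>70 else ' .:-=+oO@'[min(8,V//29)]) for H,S,V in hsv[r,x0:x1:st]))
show(c['pixels'],262,352,278,360,1); show(w['pixels'],120,380,100,290,4)
```

```text
278 +++o+=-:::::::----------=+ooOOOOOOOOOOOOOoo+++oo+=****************************************
279 ooOOO+-::::::----------=+ooOOOOOOOOOOOOOOoo++++oo+=***************************************
280 O@@@@o-:::::---------==+ooOOOOOOOOOOOOOOOOoo++++oo+***************************************
281 @@@@@o-::::---------=+ooooOOOOOOOOOOOOOOOOOoo+++oo+***************************************
282 @@@@@o-:::---------=+oooooOOOOOOOOOOOOOOOOOoooooooo+**************************************
283 @@@@@+------------=+oooooOoOOOOOOOoOOOOOOOOooooo++oo+*************************************
284 @@@@O+=----------=+ooOoooOoOOOOOOOOOOOOOOOooooo++++oo*************************************
285 @@@OOo==--------=+ooOOOoooOOOOOOOOOoOOOoOoooo+++++++o++*********************=*************
286 @@OOOoo+=-----=++ooOoOOOooooOOOOOOOOOoooooo++++++++++o++**********************************
287 @@OOOOoo++=--=+oooOOOOooOoooOoOOOOOOOoooo++++++++++++oo+**********************************
288 @@OOOOOooo+==+ooOOOOOOOooOoOOoOOOOooooo++++++++ooo++++oo+*********************************
289 @@@OOOOOOOo++ooOOOOOooOoOOooooOOooooo++++++++oooooo
[... 9349 characters left out ...]

252 *****************---*---*-*=+o+=-----++::::-############=-==*****
256 *****************-------*-*----+oo+--o=:-:::############=-==*****
260 ******************-------*-----***=oo+=:::::############=-==*****
264 ******************---*----**--**-***=*=:-:::############=-==*****
268 ********************-*----****-*****=**:::::############=-==*****
272 ********************---**-----*-----*-*::::-############=-::*****
276 o********************-------------**-*-:::::############=-::*****
280 **********************---------*---*---:::::############::::*****
284 *.+******************=*----**---*------:-==:############+++-*****
288 **.**********************---*---*-----=====*############=+++=+***
```

Run:
```python
from h import *
np.set_printoptions(precision=3,suppress=True,linewidth=200)
for f in ('scene0','s4','s5','s7'):
    im=cv2.imread(f'pics/{f}.png'); print(f,im[346:364:4,294:308:3].reshape(-1,3)[:, ::-1].mean(0), [tuple(int(v) for v in im[y,x][::-1]) for y,x in ((350,299),(354,300),(358,302))])
# bead-like colour census inside shaker side panel at start: S map from scene0 and saturation stats
def show(f,x0,x1,y0,y1):
    hsv=cv2.cvtColor(cv2.imread('pics/'+f),cv2.COLOR_BGR2HSV).astype(int)
    for r in range(y0,y1): print(r,' '.join('%2d'%(S//10) for H,S,V in hsv[r,x0:x1]))
show('scene0.png',314,366,206,252)
tq=[]; 
for _ in range(8):
    cams.capture('scene'); s=bot.read_state(); tq.append(np.r_[s['ft_force'],s['torque']])
tq=np.array(tq); print(tq.mean(0),tq.std(0))
```

```text
scene0 [202.56 175.52 142.  ] [(207, 165, 119), (219, 167, 97), (212, 162, 99)]
s4 [210.2  182.72 148.6 ] [(214, 171, 123), (226, 177, 106), (221, 171, 104)]
s5 [210.56 182.64 148.84] [(215, 173, 124), (224, 172, 100), (220, 170, 102)]
s7 [199.04 172.88 140.6 ] [(213, 170, 123), (225, 174, 102), (219, 167, 99)]
206 15 10  8  8  8  8  9  8  9  8  9  9 11 15 17 17 17 17 17 18 17 18 17 17 18 17 17 17 17 17 17 15 13 10  7  6  5  4  4  4  4  4  5  5  5  5  6  6  7  8  8  8
207 15 10  8  9  8  8  9  9  8  9  9  9 11 15 17 18 17 17 17 17 17 17 17 17 17 17 17 17 17 16 15 12  9  6  5  4  4  4  4  4  4  4  5  4  5  6  6  6  7  7  8  8
208 16 11  9  9  9  8  8  8  9  9  7  7  9 14 15 17 18 17 17 18 17 17 17 17 17 17 17 17 16 14 11  8  5  5  4  4  4  4  5  4  3  5  5  5  6  6  6  7  7  8  8  8
209 18 10  9  9  9  9 10  9  8  9  7  6  7 11 15 17 17 17 17 17 17 18 17 17 18 17 16 15 12  9  7  5  5  4  4  4  3  4  4  4  3  5  5  6  6  6  7  7  8  8  8  8
210 16 11  9  8  8  9  9  9  8  7  5  5  6 10 15 17 17 18 18 17 17 18 17 17 17 17 14 12  8  6  5  4  4  4  4  4  4  4  4  4  3  5  5  6  6  7  7  8
[... 5954 characters left out ...]
  8  9  8  9  8  9  8  8  8  6  4  4  4  4  4  4  4  4  4  4  5  7  8  8  8  8  7  7  8  8  8  8  8  8  8  8  8  7  7  7  8  7  8  7  8  8
249  9  9  9  9  9  8  9  9  8  8  9  8  8  8  8  6  5  4  4  4  4  4  4  5  5  6  7  8  8  8  8  8  8  8  8  7  8  8  8  8  8  8  7  7  8  7  7  8  8  8  8  8
250  9  9  9  9  9  8  9  8  8  8  8  8  8  8  8  7  5  4  4  4  4  4  5  5  6  8  8  8  8  8  8  8  7  8  8  8  7  8  8  7  8  8  8  7  8  8  7  8  8  8  8  8
251  8  9  9  8  9  8  8  8  8  8  8  8  8  8  8  8  7  6  5  5  4  4  6  7  7  8  9  8  8  8  8  8  7  8  7  8  8  7  8  7  7  8  7  7  7  7  7  8  8  8  8  8
[ 0.074  0.067 -2.703  0.041  0.015  0.003] [0.438 0.345 0.48  0.045 0.026 0.026]
```

```bash
cat >> h.py <<'E'
def census():
    s=bot.read_state()
    for n in ('scene','wrist','top'):
        c=cams.capture(n); T=tool(s)@np.array(c['tool_from_camera']) if n=='wrist' else None
        hsv=cv2.cvtColor(c['pixels'],cv2.COLOR_RGB2HSV); m=cv2.inRange(hsv,(9,105,80),(25,255,255)); N,l,st,ce=cv2.connectedComponentsWithStats(m)
        lo,hi={'scene':(12,150),'wrist':(60,1200),'top':(30,100)}[n]; out=[]
        for i in range(1,N):
            w,h=st[i,2:4]
            if lo<st[i,4]<hi and .5<w/h<2 and st[i,4]/(w*h)>.5:
                p=onplane(c,[ce[i]],.01,T)[0]; rgb=c['pixels'][l==i].mean(0)
                if .3<p[0]<.95 and -.25<p[1]<.75 and rgb[0]-rgb[2]>45: out.append((int(st[i,4]),p.round(3)[:2].tolist(),rgb.astype(int).tolist()))
        print(n,out)
E
python3 - <<'E'
from h import *
census()
E
```

```text
scene [(111, [0.589, 0.699], [197, 129, 76]), (28, [0.654, 0.428], [117, 89, 51]), (19, [0.318, 0.622], [92, 67, 47]), (53, [0.578, 0.404], [126, 95, 53]), (27, [0.477, 0.445], [249, 217, 135]), (17, [0.798, 0.253], [126, 99, 64]), (31, [0.462, 0.399], [245, 208, 129]), (31, [0.493, 0.38], [246, 211, 132]), (32, [0.472, 0.319], [248, 214, 133]), (31, [0.435, 0.328], [246, 208, 129]), (62, [0.329, 0.286], [107, 83, 61]), (48, [0.428, 0.044], [210, 165, 107]), (32, [0.793, -0.204], [130, 101, 64]), (36, [0.5, -0.121], [169, 136, 89]), (14, [0.475, -0.155], [169, 139, 93])]
wrist [(741, [0.467, -0.072], [85, 58, 31]), (347, [0.432, 0.327], [221, 175, 103]), (331, [0.469, 0.317], [223, 177, 104]), (340, [0.459, 0.398], [217, 172, 101]), (323, [0.491, 0.379], [218, 173, 102]), (330, [0.474, 0.443], [214, 170, 100]), (287, [0.496, 0.433], [223, 178, 105])]
top [(64, [0.494, 0.432], [222, 160, 70]), (64, [0.49, 0.38], [220, 156, 67]), (62, [0.473, 0.443], [218, 155, 65]), (64, [0.458, 0.398], [221, 161, 71])]
```

The census shows no lost beads, so all six are still inside. The geometry still says the higher end is the nose. I turn back and rock that end deeper (about 38°) with a longer hold over bay 2.

>>> servo_tool([
  [[0,0,-0.06],[0,0,0],1],
  [[0,0,-0.12],[0,0,0],1],
  [[0,0,-0.145],[0,0,0],1],
  [[0,0,-0.145],[0,0,0],1],
  [[0,0,-0.145],[0,0,0],1],
  [[0,0,-0.145],[0,0,0],1],
  [[0,0,-0.145],[0,0,0],1],
  [[0,0,-0.145],[0,0,0],1],
  [[0,0,-0.145],[0,0,0],1],
  [[0,0,-0.145],[0,0,0],1],
])

```text
time: 24.9
eef_pos: [0.4673, 0.188, 0.1753]
tcp_rot: [0.0, 0.499, 0.867, 0.0]
ft_force: [0.1, 0.3, -2.3]
opening: 0.203
grasp_force: 50.0
```

>>> servo_tool([
  [[0,0,-0.145],[0,0,0],1],
  [[0,0,-0.145],[0,0,0],1],
  [[0,0,-0.145],[0,0,0],1],
  [[0,0,-0.145],[0,0,0],1],
  [[0,0,-0.145],[0,0,0],1],
  [[0,0,-0.145],[0,0,0],1],
  [[0,0,-0.145],[0,0,0],1],
  [[0,0,-0.145],[0,0,0],1],
  [[0,0,-0.145],[0,0,0],1],
  [[0,0,-0.12],[0,0,0],1],
])

```text
time: 25.9
eef_pos: [0.4673, 0.1881, 0.1752]
tcp_rot: [-0.0, 0.944, 0.33, 0.0]
ft_force: [-0.0, 0.4, -2.9]
opening: 0.205
grasp_force: 50.0
```

>>> servo_tool([
  [[0,0,-0.06],[0,0,0],1],
  [[0,0,0],[0,0,0],1],
  [[0,0,0],[0,0,0],1],
])

```text
time: 26.2
eef_pos: [0.4673, 0.1881, 0.1752]
tcp_rot: [0.0, 0.952, 0.305, -0.0]
ft_force: [-0.2, -0.5, -2.9]
opening: 0.201
grasp_force: 50.0
```

>>> servo_tool([
  [[-0.0115,0.0164,0],[1.6,1.1,0],1],
  [[-0.0229,0.0328,0],[3.2,2.2,-1],1],
  [[-0.0229,0.0328,0],[3.2,2.2,-2],1],
  [[-0.0229,0.0328,0],[3.2,2.2,-2],1],
  [[-0.0229,0.0328,0],[3.2,2.2,-2],1],
  [[-0.0229,0.0328,0],[3.2,2.2,-2],1],
  [[-0.0229,0.0328,0],[3.1,2.2,-2],1],
  [[-0.0229,0.0328,0],[3.1,2.2,-2],1],
  [[-0.0229,0.0328,0],[3.1,2.2,-2],1],
  [[-0.0229,0.0328,0],[3,2.1,-2],1],
])

```text
time: 27.2
eef_pos: [0.4979, 0.2091, 0.158]
tcp_rot: [0.056, 0.935, 0.299, -0.181]
ft_force: [-0.2, -0.9, -2.9]
opening: 0.202
grasp_force: 50.0
```

>>> servo_tool([
  [[-0.0229,0.0328,0],[3,2.1,-2],1],
  [[-0.0229,0.0328,0],[3,2.1,-2.5],1],
  [[-0.0229,0.0328,0],[2.9,2,-2.5],1],
  [[-0.0229,0.0328,0],[2.9,2,-2.5],1],
  [[-0.0229,0.0328,0],[2.8,2,-2.5],1],
  [[-0.0229,0.0328,0],[2.7,1.9,-2.5],1],
  [[-0.0229,0.0328,0],[2.6,1.9,-2.5],1],
  [[0,0,0],[0,0,0],1],
  [[0,0,0],[0,0,0],1],
  [[0,0,0],[0,0,0],1],
])

```text
time: 28.2
eef_pos: [0.5172, 0.2224, 0.1416]
tcp_rot: [0.096, 0.901, 0.288, -0.309]
ft_force: [-0.0, 0.3, -3.3]
opening: 0.206
grasp_force: 50.0
```

Run:
```python
from h import *
rep(); beads('wrist'); beads('scene')
```

```text
t 28.2 tcp [0.5172 0.2224 0.1416] spout [0.4669 0.1872 0.0623] nose yaw 35.5 dip 37.8 j [-0.91  0.91  0.69  1.59 -0.31  1.47 -1.06] grip 49.968295097351074 0.2059449732738392
wrist bay 0 px [[448, 186], [499, 215], [423, 261], [374, 240]] mean [213. 206. 195.]
wrist bay 1 px [[388, 152], [450, 187], [375, 240], [318, 216]] mean [201. 195. 186.]
   area 60 wh [18  8] px [330. 219.] xy [0.4317 0.1494 0.013 ] rgb [126.  85.  53.]
wrist bay 2 px [[317, 111], [391, 153], [320, 216], [253, 187]] mean [153. 143. 133.]
scene bay 0 px [[327, 306], [347, 333], [304, 357], [285, 329]] mean [240. 231. 213.]
   area 15 wh [ 8 11] px [301. 352.] xy [0.4315 0.0457 0.013 ] rgb [199. 167. 131.]
scene bay 1 px [[309, 283], [328, 307], [286, 330], [268, 304]] mean [238. 229. 211.]
scene bay 2 px [[292, 261], [310, 284], [269, 304], [253, 280]] mean [188. 170. 148.]
   area 147 wh [13 17] px [278. 286.] xy [0.4634 0.1866 0.013 ] rgb [210. 170. 117.]
```

The scene view now shows a bead-coloured blob of 147 px at (278,286), inside bay 2: beads have dropped. So this end is the nose, and it needs a deeper dip. I hold briefly, then level.

>>> servo_tool([
  [[0,0,0],[0,0,0],1],
  [[0,0,0],[0,0,0],1],
  [[0,0,0],[0,0,0],1],
  [[0.0229,-0.0328,0],[-2.6,-1.9,2.5],1],
  [[0.0229,-0.0328,0],[-2.7,-1.9,2.5],1],
  [[0.0229,-0.0328,0],[-2.8,-2,2.5],1],
  [[0.0229,-0.0328,0],[-2.9,-2,2.5],1],
  [[0.0229,-0.0328,0],[-2.9,-2,2.5],1],
  [[0.0229,-0.0328,0],[-3,-2.1,2.5],1],
  [[0.0229,-0.0328,0],[-3,-2.1,2],1],
])

```text
time: 29.3
eef_pos: [0.497, 0.2085, 0.1585]
tcp_rot: [0.056, 0.936, 0.299, -0.18]
ft_force: [-0.2, -0.0, -2.2]
opening: 0.203
grasp_force: 50.0
```

Run:
```python
from h import *
rep(); beads('scene')
c=cams.capture('scene'); hsv=cv2.cvtColor(c['pixels'],cv2.COLOR_RGB2HSV)
for r in range(262,308): print(r,''.join(('#' if S>120 else '*' if S>70 else ' .:-=+oO@'[min(8,V//29)]) for H,S,V in hsv[r,250:314]))
```

```text
t 29.3 tcp [0.497  0.2085 0.1585] spout [0.4667 0.1873 0.0654] nose yaw 35.5 dip 21.7 j [-0.96  0.71  0.72  1.83 -0.36  1.15 -1.02] grip 49.96798932552338 0.20257763843958151
scene bay 0 px [[327, 306], [347, 333], [304, 357], [285, 329]] mean [240. 232. 214.]
   area 13 wh [ 7 10] px [301. 353.] xy [0.4315 0.0451 0.013 ] rgb [203. 169. 132.]
scene bay 1 px [[309, 283], [328, 307], [286, 330], [268, 304]] mean [238. 228. 211.]
scene bay 2 px [[292, 261], [310, 284], [269, 304], [253, 280]] mean [182. 166. 145.]
   area 62 wh [9 9] px [273. 295.] xy [0.4472 0.1742 0.013 ] rgb [247. 221. 150.]
262 *************+=--------+oOOooooooo++=-::::::::----==************
263 ************O+=--------=oOOooooooo+=-::::::::-----==************
264 ************o+---------=oOOoooooo+=--:::::::-----==-************
265 ***********oo+---------=oOOooooo+=--:::::::-----===-************
266 **********+oo+---------=ooooooo+=--:::::::-----=====************
267 **********++o+---------=ooo++++=-:::::::::----====++************
268 ********++=+++---------=ooo+++=--:::::::-----=====+++***********
269 *******++==+++
[... 1972 characters left out ...]
@@@@@@@@@@
298 **************OooO@@@*****@@@@@Oo++++++oooooO@@@@@@@@@@@@@@@@@@@
299 ****************ooO@@@**@@@@@Oo++++ooOOooooOO@@@@@@@@@@@@@@@@@@@
300 ****************ooO@@@@@@@@Ooo+++oOO@@@OOOOO@@@@@@@@@@@@@@@@@@@@
301 *****************ooO@@@@@Ooo+++oOO@@@@@@@@@@@@@@@@@@@@@@@@@@@@@@
302 *****************ooo@@@@Oo+++oOO@@@@@@@@@@@@@@@@@@@@@@@@@@@@@@@@
303 ******************ooO@@@O++oOO@@@@@@@@@@@@@@@@@@@@@@@@@@@@@@@@@@
304 *******************ooO@@@ooO@@@@@@@@@@@@@@@@@@@@@@@@@@@@@@@@@@@@
305 *******************OooO@@@@@@@@@@@@@@@@@@@@@@@@@@@@@@@@@@@@@@@@@
306 ********************ooO@@@@@@@@@@@@@@@@@@@@@@@@@@@@@@@@@@@@@@@@@
307 ********************OooO@@@@@@@@@@@@@@@@@@@@@@@@@@@@@@@@@@@@@@@@
```

>>> servo_tool([
  [[0.0229,-0.0328,0],[-3,-2.1,2],1],
  [[0.0229,-0.0328,0],[-3.1,-2.2,2],1],
  [[0.0229,-0.0328,0],[-3.1,-2.2,2],1],
  [[0.0229,-0.0328,0],[-3.1,-2.2,2],1],
  [[0.0229,-0.0328,0],[-3.2,-2.2,2],1],
  [[0.0229,-0.0328,0],[-3.2,-2.2,2],1],
  [[0.0229,-0.0328,0],[-3.2,-2.2,2],1],
  [[0.0229,-0.0328,0],[-3.2,-2.2,1],1],
  [[0.0229,-0.0328,0],[-3.2,-2.2,1],1],
  [[0.0105,-0.0149,0],[-1.6,-1.1,0],1],
])

```text
time: 30.4
eef_pos: [0.4667, 0.1875, 0.1743]
tcp_rot: [-0.0, 0.953, 0.304, -0.001]
ft_force: [-0.0, 0.6, -2.7]
opening: 0.209
grasp_force: 50.0
```

>>> servo_tool([
  [[0,0,0],[0,0,0],1],
  [[0,0,0],[0,0,0],1],
  [[0,0,0],[0,0,0],1],
  [[0,0,0],[0,0,0],1],
  [[0,0,0],[0,-3,0],1],
  [[0,0,0],[0,-6,0],1],
  [[0,0,0],[0,-10,0],1],
  [[0,0,0],[0,-12,0],1],
  [[0,0,0],[0,-12,0],1],
  [[0,0,0],[0,-10,0],1],
])

```text
time: 31.4
eef_pos: [0.4673, 0.1333, 0.1743]
tcp_rot: [0.0, 0.953, 0.304, -0.001]
ft_force: [-0.1, 0.3, -2.9]
opening: 0.207
grasp_force: 50.0
```

>>> servo_tool([
  [[0,0,0],[0,-6,0],1],
  [[0,0,0],[0,-3,0],1],
  [[0,0,0],[0,0,0],1],
])

```text
time: 31.7
eef_pos: [0.4674, 0.1255, 0.1743]
tcp_rot: [0.0, 0.953, 0.304, -0.001]
ft_force: [0.3, -0.1, -2.8]
opening: 0.207
grasp_force: 50.0
```

Run:
```python
from h import *
rep(); beads('wrist'); beads('scene')
```

```text
t 31.7 tcp [0.4674 0.1255 0.1743] spout [0.4672 0.1254 0.0741] nose yaw 35.4 dip 0.1 j [-0.89  0.43  0.71  2.2  -0.46  0.66 -0.81] grip 49.96744930744171 0.20702762968384428
wrist bay 0 px [[380, 177], [440, 220], [378, 299], [318, 261]] mean [208. 199. 188.]
   area 574 wh [25 44] px [333. 256.] xy [0.4421 0.0903 0.013 ] rgb [140.  88.  45.]
wrist bay 1 px [[317, 132], [382, 178], [320, 262], [258, 221]] mean [122. 109.  97.]
   area 1471 wh [46 45] px [316. 236.] xy [0.4478 0.1127 0.013 ] rgb [118.  74.  39.]
wrist bay 2 px [[251, 86], [319, 134], [260, 222], [194, 180]] mean [182. 168. 149.]
   area 415 wh [23 23] px [246. 146.] xy [0.4769 0.2019 0.013 ] rgb [166. 124.  77.]
   area 390 wh [22 22] px [257. 203.] xy [0.4433 0.1692 0.013 ] rgb [211. 170. 103.]
scene bay 0 px [[327, 306], [347, 333], [304, 357], [285, 329]] mean [239. 230. 214.]
   area 14 wh [ 8 11] px [301. 352.] xy [0.4314 0.046  0.013 ] rgb [206. 172. 135.]
scene bay 1 px [[309, 283], [328, 307], [286, 330], [268, 304]] mean [178. 162. 144.]
   area 20 wh [4 7] px [291. 298.] xy [0.471  0.1503 0.013 ] rgb [187. 159. 129.]
scene bay 2 px [[292, 261], [310, 284], [269, 304], [253, 280]] mean [165. 144. 125.]
   area 145 wh [17 14] px [289. 268.] xy [0.5034 0.2139 0.013 ] rgb [163. 106.  62.]
   area 30 wh [7 8] px [271. 295.] xy [0.4436 0.1766 0.013 ] rgb [237. 205. 150.]
```

Two beads are confirmed in bay 2, at (0.477,0.202) and (0.443,0.169). I repeat the same rock over bay 1.

>>> servo_tool([
  [[-0.0115,0.0164,0],[1.6,1.1,0],1],
  [[-0.0229,0.0328,0],[3.2,2.2,-1],1],
  [[-0.0229,0.0328,0],[3.2,2.2,-2],1],
  [[-0.0229,0.0328,0],[3.2,2.2,-2],1],
  [[-0.0229,0.0328,0],[3.2,2.2,-2],1],
  [[-0.0229,0.0328,0],[3.2,2.2,-2],1],
  [[-0.0229,0.0328,0],[3.1,2.2,-2],1],
  [[-0.0229,0.0328,0],[3.1,2.2,-2],1],
  [[-0.0229,0.0328,0],[3.1,2.2,-2],1],
  [[-0.0229,0.0328,0],[3,2.1,-2],1],
])

```text
time: 32.8
eef_pos: [0.4978, 0.1476, 0.1569]
tcp_rot: [0.057, 0.935, 0.299, -0.182]
ft_force: [0.5, 0.2, -2.4]
opening: 0.209
grasp_force: 50.0
```

>>> servo_tool([
  [[-0.0229,0.0328,0],[3,2.1,-2],1],
  [[-0.0229,0.0328,0],[3,2.1,-2.5],1],
  [[-0.0229,0.0328,0],[2.9,2,-2.5],1],
  [[-0.0229,0.0328,0],[2.9,2,-2.5],1],
  [[-0.0229,0.0328,0],[2.8,2,-2.5],1],
  [[-0.0229,0.0328,0],[2.7,1.9,-2.5],1],
  [[-0.0229,0.0328,0],[2.6,1.9,-2],1],
  [[0,0,0],[0,0,0],1],
  [[0,0,0],[0,0,0],1],
  [[0,0,0],[0,0,0],1],
])

```text
time: 33.8
eef_pos: [0.5171, 0.1606, 0.141]
tcp_rot: [0.096, 0.901, 0.288, -0.31]
ft_force: [-0.8, -0.1, -2.6]
opening: 0.206
grasp_force: 50.0
```

>>> servo_tool([
  [[0,0,0],[0,0,0],1],
  [[0,0,0],[0,0,0],1],
  [[0,0,0],[0,0,0],1],
])

```text
time: 34.1
eef_pos: [0.5171, 0.1606, 0.1411]
tcp_rot: [0.096, 0.901, 0.288, -0.31]
ft_force: [0.0, -0.6, -2.2]
opening: 0.205
grasp_force: 50.0
```

Run:
```python
from h import *
rep(); beads('wrist'); beads('scene')
```

```text
t 34.1 tcp [0.5171 0.1606 0.1411] spout [0.4666 0.1254 0.062 ] nose yaw 35.5 dip 37.9 j [-0.86  0.89  0.72  1.66 -0.28  1.41 -0.99] grip 49.96850788593292 0.20489030532559405
wrist bay 0 px [[390, 151], [451, 186], [377, 240], [319, 215]] mean [199. 192. 182.]
   area 35 wh [14  6] px [330. 219.] xy [0.4325 0.0878 0.013 ] rgb [118.  82.  55.]
wrist bay 1 px [[318, 110], [392, 153], [321, 216], [254, 187]] mean [150. 140. 129.]
   area 68 wh [18  5] px [309. 153.] xy [0.4841 0.1453 0.013 ] rgb [161. 125.  84.]
   area 15 wh [7 8] px [260. 180.] xy [0.4403 0.1601 0.013 ] rgb [205. 164. 112.]
wrist bay 2 px [[229, 60], [320, 112], [256, 188], [177, 153]] mean [219. 209. 193.]
   area 592 wh [27 27] px [232. 122.] xy [0.4777 0.2023 0.013 ] rgb [217. 179. 110.]
   area 486 wh [25 25] px [252. 172.] xy [0.4438 0.1694 0.013 ] rgb [211. 173. 108.]
scene bay 0 px [[327, 306], [347, 333], [304, 357], [285, 329]] mean [239. 229. 212.]
   area 14 wh [ 8 11] px [301. 352.] xy [0.4314 0.046  0.013 ] rgb [201. 167. 130.]
scene bay 1 px [[309, 283], [328, 307], [286, 330], [268, 304]] mean [188. 172. 151.]
   area 57 wh [10  8] px [290. 320.] xy [0.4468 0.1101 0.013 ] rgb [251. 219. 144.]
scene bay 2 px [[292, 261], [310, 284], [269, 304], [253, 280]] mean [192. 177. 156.]
   area 63 wh [ 7 11] px [280. 276.] xy [0.4781 0.2055 0.013 ] rgb [243. 214. 144.]
   area 30 wh [8 7] px [272. 296.] xy [0.4438 0.1719 0.013 ] rgb [230. 196. 142.]
```

Bay 1 shows beads at (0.447,0.110) and (0.484,0.145). I level, then go to bay 0, starting the tilt on the way so the hand leans away from the press.

>>> servo_tool([
  [[0.0229,-0.0328,0],[-2.6,-1.9,2],1],
  [[0.0229,-0.0328,0],[-2.7,-1.9,2.5],1],
  [[0.0229,-0.0328,0],[-2.8,-2,2.5],1],
  [[0.0229,-0.0328,0],[-2.9,-2,2.5],1],
  [[0.0229,-0.0328,0],[-2.9,-2,2.5],1],
  [[0.0229,-0.0328,0],[-3,-2.1,2.5],1],
  [[0.0229,-0.0328,0],[-3,-2.1,2],1],
  [[0.0229,-0.0328,0],[-3,-2.1,2],1],
  [[0.0229,-0.0328,0],[-3.1,-2.2,2],1],
  [[0.0229,-0.0328,0],[-3.1,-2.2,2],1],
])

```text
time: 35.2
eef_pos: [0.4877, 0.1399, 0.1635]
tcp_rot: [0.038, 0.945, 0.302, -0.124]
ft_force: [-0.1, 0.7, -2.5]
opening: 0.202
grasp_force: 50.0
```

>>> servo_tool([
  [[0.0229,-0.0328,0],[-3.1,-2.2,2],1],
  [[0.0229,-0.0328,0],[-3.2,-2.2,2],1],
  [[0.0229,-0.0328,0],[-3.2,-2.2,2],1],
  [[0.0229,-0.0328,0],[-3.2,-2.2,2],1],
  [[0.0229,-0.0328,0],[-3.2,-2.2,2],1],
  [[0.0229,-0.0328,0],[-3.2,-2.2,1],1],
  [[0.0115,-0.0164,0],[-1.6,-1.1,0],1],
  [[0,0,0],[0,0,0],1],
  [[0,0,0],[0,0,0],1],
  [[0,0,0],[0,0,0],1],
])

```text
time: 36.2
eef_pos: [0.4678, 0.1262, 0.1741]
tcp_rot: [0.0, 0.953, 0.305, -0.001]
ft_force: [0.1, -0.0, -2.8]
opening: 0.206
grasp_force: 50.0
```

>>> servo_tool([
  [[0,0,0],[0,0,0],1],
  [[0,0,0],[0,0,0],1],
  [[0,0,0],[0,0,0],1],
  [[0,0,0],[0,0,0],1],
  [[0,0,0],[0,-3,0],1],
  [[0,0,0],[0,-6,0],1],
  [[0,0,0],[0,-10,0],1],
  [[0,0,0],[0,-10,0],1],
])

```text
time: 37.0
eef_pos: [0.4673, 0.0958, 0.1743]
tcp_rot: [0.0, 0.953, 0.304, -0.001]
ft_force: [-0.4, 0.3, -2.3]
opening: 0.208
grasp_force: 50.0
```

Run:
```python
from h import *
rep(); beads('wrist')
```

```text
t 37.0 tcp [0.4673 0.0958 0.1743] spout [0.4671 0.0957 0.0741] nose yaw 35.4 dip 0.1 j [-0.83  0.42  0.71  2.21 -0.45  0.66 -0.75] grip 49.96804654598236 0.20759203435349916
wrist bay 0 px [[350, 155], [413, 200], [351, 281], [290, 241]] mean [176. 160. 146.]
   area 1829 wh [49 57] px [321. 241.] xy [0.4466 0.0767 0.013 ] rgb [149.  95.  51.]
wrist bay 1 px [[286, 110], [352, 156], [292, 243], [228, 201]] mean [181. 172. 161.]
   area 157 wh [21 16] px [280. 165.] xy [0.4794 0.1417 0.013 ] rgb [206. 163. 107.]
   area 133 wh [16 23] px [301. 226.] xy [0.4472 0.0986 0.013 ] rgb [124.  83.  49.]
wrist bay 2 px [[218, 62], [288, 111], [230, 202], [162, 158]] mean [208. 192. 170.]
   area 428 wh [24 24] px [216. 124.] xy [0.4769 0.2006 0.013 ] rgb [200. 153.  97.]
   area 387 wh [23 23] px [228. 183.] xy [0.4432 0.1683 0.013 ] rgb [201. 153.  97.]
```

>>> servo_tool([
  [[-0.0115,0.0164,0],[1.6,-5.9,0],1],
  [[-0.0229,0.0328,0],[3.2,-4.8,-1],1],
  [[-0.0229,0.0328,0],[3.2,-3.8,-2],1],
  [[-0.0229,0.0328,0],[3.2,-2.8,-2],1],
  [[-0.0229,0.0328,0],[3.2,-0.8,-2],1],
  [[-0.0229,0.0328,0],[3.2,1.2,-2],1],
  [[-0.0229,0.0328,0],[3.1,2.2,-2],1],
  [[-0.0229,0.0328,0],[3.1,2.2,-2],1],
  [[-0.0229,0.0328,0],[3.1,2.2,-2],1],
  [[-0.0229,0.0328,0],[3,2.1,-2],1],
])

```text
time: 38.05
eef_pos: [0.4979, 0.0888, 0.157]
tcp_rot: [0.057, 0.935, 0.299, -0.182]
ft_force: [-0.1, 0.6, -1.1]
opening: 0.204
grasp_force: 50.0
```

>>> servo_tool([
  [[-0.0229,0.0328,0],[3,2.1,-2],1],
  [[-0.0229,0.0328,0],[3,2.1,-2.5],1],
  [[-0.0229,0.0328,0],[2.9,2,-2.5],1],
  [[-0.0229,0.0328,0],[2.9,2,-2.5],1],
  [[-0.0229,0.0328,0],[2.8,2,-2.5],1],
  [[-0.0229,0.0328,0],[2.7,1.9,-2.5],1],
  [[-0.0229,0.0328,0],[2.6,1.9,-2],1],
  [[0,0,0],[0,0,0],1],
  [[0,0,0],[0,0,0],1],
  [[0,0,0],[0,0,0],1],
])

```text
time: 39.05
eef_pos: [0.5171, 0.1023, 0.141]
tcp_rot: [0.096, 0.901, 0.287, -0.31]
ft_force: [0.8, -0.1, -2.1]
opening: 0.202
grasp_force: 50.0
```

>>> servo_tool([
  [[0,0,0],[0,0,0],1],
  [[0,0,0],[0,0,0],1],
  [[0,0,0],[0,0,0],1],
])

```text
time: 39.35
eef_pos: [0.5171, 0.1027, 0.141]
tcp_rot: [0.096, 0.901, 0.288, -0.31]
ft_force: [-0.2, -0.4, -1.9]
opening: 0.209
grasp_force: 50.0
```

Run:
```python
from h import *
rep(); beads('wrist'); beads('scene')
```

```text
t 39.35 tcp [0.5171 0.1027 0.141 ] spout [0.4667 0.0674 0.062 ] nose yaw 35.5 dip 37.9 j [-0.81  0.88  0.74  1.71 -0.25  1.35 -0.92] grip 49.96899962425232 0.20869937668115413
wrist bay 0 px [[324, 112], [397, 154], [326, 217], [259, 188]] mean [126. 118. 108.]
   area 102 wh [20  7] px [317. 153.] xy [0.4879 0.0833 0.013 ] rgb [138. 104.  67.]
   area 21 wh [ 8 10] px [266. 181.] xy [0.4414 0.0982 0.013 ] rgb [159. 125.  87.]
wrist bay 1 px [[236, 63], [326, 114], [261, 189], [183, 155]] mean [204. 191. 171.]
   area 599 wh [28 28] px [236. 126.] xy [0.4768 0.1407 0.013 ] rgb [196. 152.  92.]
   area 487 wh [25 25] px [257. 174.] xy [0.4445 0.1074 0.013 ] rgb [192. 149.  90.]
wrist bay 2 px [[128, 2], [239, 64], [185, 156], [92, 116]] mean [211. 199. 180.]
   area 782 wh [32 32] px [145.  78.] xy [0.4777 0.2021 0.013 ] rgb [197. 154.  92.]
   area 596 wh [28 28] px [177. 137.] xy [0.444  0.1695 0.013 ] rgb [190. 148.  89.]
scene bay 0 px [[327, 306], [347, 333], [304, 357], [285, 329]] mean [189. 174. 153.]
   area 63 wh [10  9] px [308. 347.] xy [0.4474 0.048  0.013 ] rgb [251. 225. 149.]
   area 14 wh [ 8 11] px [301. 352.] xy [0.4314 0.046  0.013 ] rgb [199. 167. 130.]
scene bay 1 px [[309, 283], [328, 307], [286, 330], [268, 304]] mean [195. 180. 159.]
   area 82 wh [10 12] px [296. 300.] xy [0.4778 0.1423 0.013 ] rgb [243. 211. 142.]
   area 32 wh [7 8] px [289. 321.] xy [0.4437 0.1103 0.013 ] rgb [230. 196. 143.]
scene bay 2 px [[292, 261], [310, 284], [269, 304], [253, 280]] mean [234. 222. 198.]
   area 80 wh [10 11] px [281. 276.] xy [0.4791 0.2042 0.013 ] rgb [239. 206. 137.]
   area 49 wh [9 8] px [273. 295.] xy [0.4464 0.1727 0.013 ] rgb [253. 231. 155.]
```

All three bays now hold two beads each. I level while moving away from the press, and then carry the shaker back to where it stood.

>>> servo_tool([
  [[0.0229,-0.0328,0],[-2.6,-1.9,2],1],
  [[0.0229,-0.0328,0],[-2.7,-1.9,2.5],1],
  [[0.0229,-0.0328,0],[-2.8,-2,2.5],1],
  [[0.0229,-0.0328,0],[-2.9,-1,2.5],1],
  [[0.0229,-0.0328,0],[-2.9,0,2.5],1],
  [[0.0229,-0.0328,0],[-3,1,2.5],1],
  [[0.0229,-0.0328,0],[-3,2,2],1],
  [[0.0229,-0.0328,0],[-3,2,2],1],
  [[0.0229,-0.0328,0],[-3.1,2,2],1],
  [[0.0229,-0.0328,0],[-3.1,2,2],1],
])

```text
time: 40.45
eef_pos: [0.4877, 0.1048, 0.1635]
tcp_rot: [0.038, 0.945, 0.302, -0.124]
ft_force: [-0.2, -0.0, -1.9]
opening: 0.207
grasp_force: 50.0
```

>>> servo_tool([
  [[0.0229,-0.0328,0],[-3.1,2,2],1],
  [[0.0229,-0.0328,0],[-3.2,2,2],1],
  [[0.0229,-0.0328,0],[-3.2,3,2],1],
  [[0.0229,-0.0328,0],[-3.2,4,2],1],
  [[0.0229,-0.0328,0],[-3.2,5,2],1],
  [[0.0229,-0.0328,0],[-3.2,6,2],1],
  [[0.0115,-0.0164,0],[-1.6,8,2],1],
  [[0,0,0],[2,11,2],1],
  [[0,0,0],[4,13,2],1],
  [[0,0,0],[6,14,2],1],
])

```text
time: 41.45
eef_pos: [0.48, 0.1745, 0.1834]
tcp_rot: [0.0, 0.952, 0.305, -0.001]
ft_force: [0.9, 0.4, -1.7]
opening: 0.207
grasp_force: 50.0
```

>>> servo_tool([
  [[0,0,0],[8,14,0],1],
  [[0,0,0],[8,12,0],1],
  [[0,0,0],[8,8,0],1],
  [[0,0,0],[8,4,0],1],
  [[0,0,0],[0,0,0],1],
])

```text
time: 41.95
eef_pos: [0.5127, 0.2111, 0.183]
tcp_rot: [0.001, 0.953, 0.304, -0.001]
ft_force: [-0.7, 0.0, -2.6]
opening: 0.208
grasp_force: 50.0
```

Run:
```python
from h import *
rep(); beads('scene')
```

```text
t 41.95 tcp [0.5127 0.2111 0.183 ] spout [0.5126 0.211  0.0828] nose yaw 35.4 dip 0.1 j [-0.98  0.51  0.72  2.04 -0.48  0.77 -0.93] grip 49.9682092666626 0.20760981513804225
scene bay 0 px [[327, 306], [347, 333], [304, 357], [285, 329]] mean [240. 229. 207.]
   area 81 wh [10 10] px [316. 325.] xy [0.4821 0.0785 0.013 ] rgb [245. 214. 141.]
   area 61 wh [10  9] px [308. 347.] xy [0.4475 0.0479 0.013 ] rgb [252. 228. 151.]
   area 14 wh [ 8 11] px [301. 352.] xy [0.4314 0.046  0.013 ] rgb [204. 170. 133.]
scene bay 1 px [[309, 283], [328, 307], [286, 330], [268, 304]] mean [240. 228. 206.]
   area 80 wh [10 11] px [296. 300.] xy [0.4782 0.1421 0.013 ] rgb [243. 212. 142.]
   area 54 wh [10  8] px [290. 320.] xy [0.4467 0.1099 0.013 ] rgb [251. 221. 145.]
scene bay 2 px [[292, 261], [310, 284], [269, 304], [253, 280]] mean [229. 216. 192.]
   area 87 wh [ 9 11] px [281. 276.] xy [0.48   0.2044 0.013 ] rgb [238. 205. 138.]
   area 49 wh [9 8] px [273. 295.] xy [0.4464 0.1727 0.013 ] rgb [254. 234. 158.]
```

>>> servo_tool([
  [[0,0,-0.03],[6,3,0],1],
  [[0,0,-0.04],[11,4,0],1],
  [[0,0,-0.04],[15,4,0],1],
  [[0,0,-0.04],[17,4,0],1],
  [[0,0,-0.04],[17,4,0],1],
  [[0,0,-0.04],[17,4,0],1],
  [[0,0,-0.04],[16,4,0],1],
  [[0,0,-0.04],[12,3,0],1],
  [[0,0,-0.04],[8,2,0],1],
  [[0,0,-0.02],[4,1,0],1],
])

```text
time: 43.0
eef_pos: [0.6355, 0.2441, 0.183]
tcp_rot: [0.0, 0.992, 0.122, -0.001]
ft_force: [0.0, -0.7, -2.7]
opening: 0.208
grasp_force: 50.0
```

>>> servo_tool([
  [[0,0,0],[0,0,-6],1],
  [[0,0,0],[0,0,-12],1],
  [[0,0,0],[0,0,-15],1],
  [[0,0,0],[0,0,-15],1],
  [[0,0,0],[0,0,-12],1],
  [[0,0,0],[0,0,-8],1],
  [[0,0,0],[0,0,-5],1],
  [[0,0,0],[0,0,-2],1],
  [[0,0,0],[0,0,-1],1],
  [[0,0,0],[0,0,0],1],
])

```text
time: 44.0
eef_pos: [0.6346, 0.2439, 0.1076]
tcp_rot: [-0.0, 0.992, 0.124, -0.001]
ft_force: [0.5, 0.2, -3.2]
opening: 0.202
grasp_force: 50.0
```

>>> servo_tool([
  [[0,0,0],[0,0,-1],1],
  [[0,0,0],[0,0,-1],1],
  [[0,0,0],[0,0,-1],1],
  [[0,0,0],[0,0,-1],1],
  [[0,0,0],[0,0,0],1],
])

```text
time: 44.5
eef_pos: [0.6344, 0.2441, 0.1037]
tcp_rot: [-0.0, 0.992, 0.124, -0.001]
ft_force: [-1.6, 0.2, 4.2]
opening: 0.207
grasp_force: 50.0
```

Contact came at the same height as at pick-up. I open gently and rise.

>>> servo_tool([
  [[0,0,0],[0,0,0.5],0.7],
  [[0,0,0],[0,0,0],0.6],
  [[0,0,0],[0,0,0],0.5],
  [[0,0,0],[0,0,0],0.5],
  [[0,0,0],[0,0,0],0.5],
])

```text
time: 45.0
eef_pos: [0.6344, 0.2438, 0.1037]
tcp_rot: [0.0, 0.992, 0.124, -0.001]
ft_force: [-0.1, 0.1, -0.0]
opening: 0.499
grasp_force: 0.0
```

>>> servo_tool([
  [[0,0,0],[0,0,5],0.5],
  [[0,0,0],[0,0,15],0.5],
  [[0,0,0],[0,0,25],0.5],
  [[0,0,0],[0,0,30],0.5],
  [[0,0,0],[0,0,30],0.5],
  [[0,0,0],[0,0,20],0.5],
  [[0,0,0],[0,0,10],0.5],
  [[0,0,0],[0,0,0],0.5],
])

```text
time: 45.8
eef_pos: [0.635, 0.2439, 0.2406]
tcp_rot: [-0.0, 0.992, 0.124, 0.0]
ft_force: [-0.2, -0.6, -0.6]
opening: 0.498
grasp_force: 0.0
```

Run:
```python
from h import *
rep(); beads('scene'); census()
s=bot.read_state(); c=cams.capture('wrist'); T=tool(s)@np.array(c['tool_from_camera']); hsv=cv2.cvtColor(c['pixels'],cv2.COLOR_RGB2HSV)
p=proj(c,[[.6346,.244,.1255]],T)[0].astype(int); m=cv2.inRange(hsv,(5,130,60),(20,255,255)); k=np.zeros_like(m); k[p[1]-80:p[1]+80,p[0]-50:p[0]+50]=255
cs=max(cv2.findContours(m&k,0,2)[0],key=cv2.contourArea); bx=cv2.boxPoints(cv2.minAreaRect(cs)); print(onplane(c,bx,.125,T).round(4))
```

```text
t 45.8 tcp [0.635  0.2439 0.2406] spout [0.635  0.244  0.1404] nose yaw 14.2 dip -0.0 j [-0.95  0.63  0.84  1.7  -0.53  1.05 -1.25] grip 0.0 0.4980586550722629
scene bay 0 px [[327, 306], [347, 333], [304, 357], [285, 329]] mean [239. 228. 204.]
   area 83 wh [10 10] px [316. 325.] xy [0.4821 0.0783 0.013 ] rgb [244. 211. 139.]
   area 63 wh [10  9] px [308. 347.] xy [0.4474 0.048  0.013 ] rgb [252. 226. 150.]
   area 15 wh [ 8 11] px [301. 352.] xy [0.4315 0.0461 0.013 ] rgb [200. 168. 132.]
scene bay 1 px [[309, 283], [328, 307], [286, 330], [268, 304]] mean [239. 227. 204.]
   area 86 wh [10 12] px [296. 300.] xy [0.4779 0.1421 0.013 ] rgb [242. 210. 142.]
   area 57 wh [10  8] px [290. 320.] xy [0.4468 0.1101 0.013 ] rgb [251. 219. 145.]
scene bay 2 px [[292, 261], [310, 284], [269, 304], [253, 280]] mean [237. 225. 202.]
   area 79 wh [ 9 11] px [281. 276.] xy [0.4791 0.204  0.013 ] rgb [240. 207. 138.]
   area 49 wh [9 8] px [273. 295.] xy [0.4464 0.1727 0.013 ] rgb [253. 232. 155.]
scene [(42, [0.894, 0.628], [135, 103, 66]), (141, [0.82, 0.289], [173, 128, 72]), (29, [0.476, 
[... 538 characters left out ...]
], [162, 132, 90]), (37, [0.5, -0.121], [166, 134, 88])]
wrist [(236, [0.494, 0.432], [175, 131, 78]), (228, [0.472, 0.442], [201, 155, 91]), (223, [0.489, 0.379], [157, 116, 69]), (223, [0.457, 0.397], [156, 115, 69]), (188, [0.476, 0.201], [204, 161, 95]), (191, [0.475, 0.139], [197, 153, 90]), (106, [0.446, 0.169], [159, 117, 69])]
top [(43, [0.72, 0.197], [111, 87, 59]), (61, [0.476, 0.203], [209, 145, 61]), (64, [0.48, 0.078], [208, 145, 61]), (60, [0.475, 0.141], [208, 144, 60]), (70, [0.442, 0.17], [201, 142, 63]), (67, [0.443, 0.108], [197, 134, 57]), (66, [0.444, 0.045], [204, 142, 59])]
[[0.6644 0.2614 0.125 ]
 [0.6689 0.2438 0.125 ]
 [0.6109 0.2285 0.125 ]
 [0.6062 0.2471 0.125 ]]
```

The shaker stands upright where it started, with its handle pose unchanged. Each bay has two beads, the six stock beads and the wax are undisturbed, and the gripper is clear.

```bash
python3 -c "
from station import bot
print(bot.hand_in())"
```

```text
the job is handed in; nothing more can be done
None
```

The job is done and handed in at about 46 s: two beads lie in each bay of the previously empty tray, the shaker stands upright and released where it started, and the filled tray's beads and the wax are where they were; two earlier rocks at 32° dropped nothing, so I dipped to 38°.

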